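# Slide a lapped cover plate off the lapping plate and seat it on the valve body

## Task

The thin steel cover plate lying on the lapping plate is freshly lapped and too flat to be picked up where it lies: press on it lightly and slide it until one end overhangs an edge of the lapping plate, and take it by that overhanging end. Then fit it over the two guide pins of the valve body clamped in the vise, so that it lies flat and fully home on the body's top face, and let go. Be gentle with the ground faces (never more than about 25 N on them, not even at first touch), do not let the plate fall, and leave everything else on the bench where it is.

Things in the scene. Friction and masses are not known exactly. Their poses are not given: they have to be found in the camera images.
- cover_plate: cover plate: flat bright steel rectangle, 44 (its x) by 120 mm (its y) and only 2 mm thick, 65 to 105 g, loose, flat on the lapping plate at first. Two 10 mm holes on its long centreline 45 mm either side of the middle, a 16 mm port in the middle. Origin: centre of underside, z up; same either way round. Oiled: slides easily on iron and steel (friction 0.15 to 0.25); finger pads hold it better
- plate_end_a (a point): middle of the cover plate's short end at its -y, on the underside
- plate_end_b (a point): middle of the cover plate's short end at its +y, on the underside
- lapping_plate: lapping plate: dark cast-iron slab with fine crossing grooves, 200 (its x) by 250 mm (its y), 50 mm high, fixed on the bench. Origin: centre of underside, so its flat top lies 50 mm above. A carrying handle stands out 32 mm at 25 mm height from each x side; both y sides are clear down to the bench. Left or right of the robot, the vise on the other; 5 to 10 N drags the cover plate
- vise: bench vise, fixed, iron. Origin: on the bench under the middle of the jaws; x from screw handle (robot side, 196 mm out) to anvil (140 mm out). Jaws run along y, 100 mm wide, tops 140 mm high, to 67 mm either side along x. They clamp the valve body, a grey steel block 38 (x) by 130 mm (y), 35 mm proud of the jaws, a 28 mm plug 12 mm out of each end, 6 to 34 mm below its top
- seat (a point): centre of the valve body's flat top face, 175 mm above the bench; axes as the vise, y along the body's 130 mm length. Two upright steel guide pins stand on the face 45 mm either side of this point along y: 8 mm thick, 12 mm high, straight for 8 mm, then tapering to 6 mm at the top. With the cover plate home, its origin is at this point and its y along this y, either way round
- wood_block: bystander: wooden packing block 100 x 34 x 22 mm, lying between the task's things; origin centre of underside
- spanner: bystander: spanner 150 mm long lying on the bench; origin about its middle
- adapter: bystander: small steel hose adapter, 28 mm across, 26 mm high; origin centre of underside
There are look-alikes about, which are no part of the job. There is more than one size of the cover_plate; the one meant has the size given above.

How it is judged:
By the outcome, as a careful person would: the job done as asked, in the order asked, and still so for the second after the job is handed in, with the robot touching nothing.
It also fails if it takes over 72 s, if anything falls off the work surface, if the arm or the gripper's body presses on something with over 40 N, if the wrist force passes 120 N, or if a joint passes its speed limit or range.

## Robot

A 6-joint arm with a two-finger parallel gripper is mounted at the origin on the work surface. World frame = base frame: x ahead of the robot, y to its left, z up, the work surface at z = 0. Lengths are in m, angles in rad, forces in N, time in s.
With the tool pointing down it reaches from about 0.3 to 0.875 m from the base axis. Payload 6.4 kg.
Tool frame: the origin (TCP) lies between the finger pads, 19 mm behind the fingertips; this is the grasp point; z points along the fingers, y is the line along which they close (so a half turn about z gives the same grasp; the last joint's range is limited). The gripper opens to 88 mm and grips with 3 to 60 N. Pads are 18 mm wide; open, the fingers measure 123 mm over their backs; the gripper's body (75 mm by 187 mm) begins 45 mm behind the grasp point.
Start: joints at [1, 0.181, 1.607, -0, 1.354, -0.206], TCP at [0.205, 0.537, 0.257] pointing down, gripper open.
Joint ranges: [-2.99, 2.99], [-0.89, 2.07], [0.3, 2.58], [-1.14, 4.28], [0, 2.63], [-3.12, 3.12]. Speed limits (rad/s): [2.57, 2.57, 3.01, 3.14, 3.14, 3.14].

## Interface

Orientations are given as a 3x3 rotation matrix whose columns are the frame's x, y, z axes.
In Python, from plant import * gives the robot as it stands.
- The arm moves only by the shell command python3 -m pendant 'ROWS' [FORCE]. ROWS is a JSON object with one list for each field, all of the same length, 1 to 12, a row being the entries at one place: finger_gap (the opening from 0.0 (shut) to 1.0 (fully open)), x, y, z (the shift in m), turn (a turn about the tool's z in rad); each row is the pose to reach, as a shift and turn from the pose commanded when the command began, along the tool's axes at that moment; what a row does not reach only later rows make up. A row lasts 1/10 s, in which the tool goes at most 0.05 m and 0.15 rad, less where a joint would pass 70% of its speed; a pose out of reach is approached as far as the arm can. The fingers move at their own pace and stop on an object; FORCE is the grip in N (left out, the last holds). Time passes only in rows, so rows that do not move let the fingers close. It prints the time, the measured TCP pose, the force, the opening and the grip force at its end. Input that does not fit is refused with a message, and nothing moves.
- observe(): the state, without advancing time (a new reading comes with each control period).
- camera(name): name is "side" or "top"; returns a dict with "pixels" (420x560x3 uint8, red, green, blue), "z_map" (420x560 float32, m along the optical axis (not along the pixel's ray), 0 where there is no reading), "camera_matrix" (3x3 intrinsics, pixels), "extrinsics" (4x4, takes a point from camera to world coordinates). Camera axes: x right, y down, z forward; pixel columns grow to the right and rows downward; lengths in m; the calibration is good to about 2 mm. A picture is of the moment at which its call begins.
- job_done(): hands the job in; it is judged then, once.
The state is a dict: "t": time; "joint_pos": joint angles; "dq": joint speeds; "tau": joint torques, N m; "tool_pos": TCP position; "eef_rot": TCP orientation; "ft_force": force on the tool from outside, world axes, zero at the start; "torque": the same for the moment, N m; "finger_gap": opening from 0.0 (shut) to 1.0 (fully open); "gripper_force": force on a finger pad.
Only numpy, scipy, OpenCV 4.12 (cv2) and the standard library are available. Lean on these libraries where they do the work, as an engineer would, in place of code of your own. Each camera call takes 0.05 s, during which the arm holds its last target. There are 200 camera calls.

## Working session

There is one attempt and no reset: what is moved stays moved. The work goes in short steps, Python scripts to look and compute and a shell command to move; the robot and the scene stay as the last step left them, time stands still between calls to the robot, and variables do not carry over. Pictures are saved under pics/ and viewed, at most 10 in all, crops included, and the job is handed in when it is done.

```bash
ls; mkdir -p pics
python3 - <<'E'
from plant import *
import cv2,numpy as np
s=observe();print(s)
for n in("top","side"):
    c=camera(n);cv2.imwrite(f"pics/{n}0.png",c["pixels"][:,:,::-1]);print(n,c["camera_matrix"],c["extrinsics"].round(4))
    np.savez(f"/tmp/{n}0.npz",**c)
E
```

```text
pics
{'t': 0.0, 'joint_pos': array([ 9.99723593e-01,  1.81535796e-01,  1.60800016e+00, -3.74207628e-05,
        1.35383137e+00, -2.06305673e-01]), 'dq': array([-0.00053466, -0.0008556 ,  0.00081309,  0.0011236 ,  0.00010265,
        0.00076758]), 'tau': array([-5.29927383e-04, -4.33860505e+01, -3.41845214e+01,  7.01876753e-02,
        3.87430459e-02, -1.58856069e-04]), 'tool_pos': array([0.20483332, 0.53672762, 0.25651687]), 'eef_rot': array([[-9.34209617e-01,  3.56723324e-01, -9.28528720e-04],
       [ 3.56724382e-01,  9.34208449e-01, -1.51282510e-03],
       [ 3.27779379e-04, -1.74452459e-03, -9.99998425e-01]]), 'ft_force': array([ 0.3202989 ,  0.53704535, -0.29873298]), 'torque': array([ 0.03249254, -0.02265721, -0.02764689]), 'gripper_force': 0.0, 'finger_gap': 1.0014419853080572}
top [[534.41953086   0.         278.90551454]
 [  0.         534.41953086 211.64563576]
 [  0.           0.           1.        ]] [[-0.0172 -0.9807  0.1949  0.2151]
 [-0.9998  0.0187  0.0061 -0.1069]
 [-0.0097 -0.1948 -0.9808  1.3338]
 [ 0.      0.      0.      1.    ]]
side [[505.00113673   0.         274.09925818]
 [  0.         505.00113673 213.70276029]
 [  0.           0.           1.        ]] [[ 0.7536 -0.4822  0.4468 -0.1214]
 [-0.6572 -0.5681  0.4954 -0.7677]
 [ 0.015  -0.667  -0.7449  1.1289]
 [ 0.      0.      0.      1.    ]]
```

View pics/top0.png

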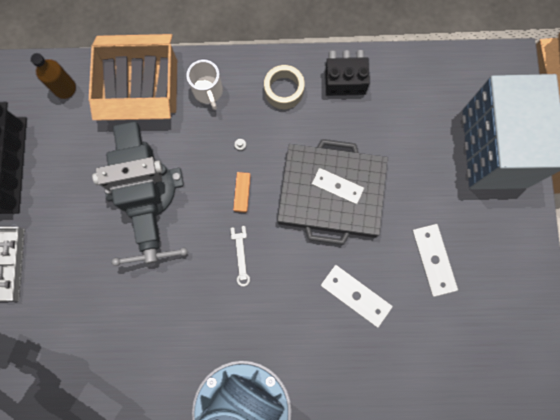

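View pics/side0.png

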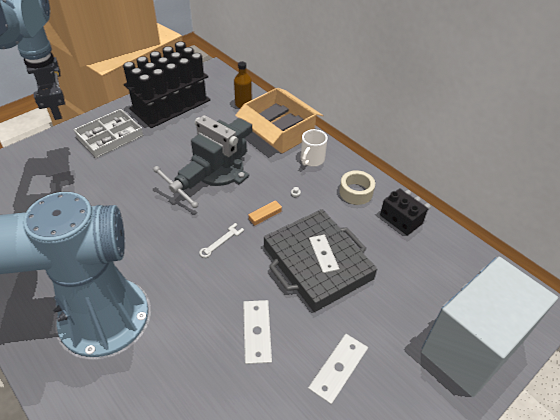

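The top view shows three bright plates with holes: (338,186) lying on the dark grooved lapping plate, and larger ones at (435,260) and (356,296) on the bench. The one at (338,186) fits: it lies on the lapping plate and looks about 120 mm long. The vise with the valve body is at (127,172), the wood block at (242,192), the spanner at (240,255) and the adapter at (240,144). Next I'll measure them and crop in to confirm.

```bash
cat > h.py <<'E'
import numpy as np,cv2
def ray(c,uv,z):
    K=c["camera_matrix"];E=c["extrinsics"];uv=np.atleast_2d(np.asarray(uv,float))
    d=np.c_[uv,np.ones(len(uv))]@np.linalg.inv(K).T@E[:3,:3].T
    o=E[:3,3];return o+d*((z-o[2])/d[:,2])[:,None]
def proj(c,p):
    E=c["extrinsics"];q=(np.atleast_2d(p)-E[:3,3])@E[:3,:3]
    q=q@c["camera_matrix"].T;return q[:,:2]/q[:,2:]
def blobs(c,lo,hi,box,z,amin=60):
    "rects of regions with grey in lo..hi inside box (u0,v0,u1,v1), put on plane z"
    g=cv2.cvtColor(c["pixels"],cv2.COLOR_RGB2GRAY);m=np.zeros_like(g)
    u0,v0,u1,v1=box;m[v0:v1,u0:u1]=cv2.inRange(g,lo,hi)[v0:v1,u0:u1]
    out=[]
    for k in cv2.findContours(m,cv2.RETR_EXTERNAL,cv2.CHAIN_APPROX_NONE)[0]:
        if cv2.contourArea(k)<amin: continue
        p=ray(c,k[:,0,:],z)[:,:2].astype(np.float32)
        (x,y),(w,h),a=cv2.minAreaRect(p)
        b=cv2.boxPoints(((x,y),(w,h),a));e=[b[1]-b[0],b[2]-b[1]];l=max(e,key=np.linalg.norm)
        out.append((np.round([x,y],4),np.round(sorted([w,h]),4),round(float(np.arctan2(l[1],l[0])%np.pi),4),k[:,0].mean(0).round(1)))
    return out
E
python3 - <<'E'
from h import *
T=dict(np.load("/tmp/top0.npz"));S=dict(np.load("/tmp/side0.npz"))
print("top cover",blobs(T,170,255,(300,160,375,212),.052))
print("side cover",blobs(S,170,255,(295,225,350,280),.052))
print("bench plates",blobs(T,170,255,(315,215,470,330),.002))
for th in(120,140,160):print("body",blobs(T,th,255,(85,150,170,195),.175))
E_=T["extrinsics"];K=T["camera_matrix"]
z=T["z_map"];v,u=np.mgrid[:420,:560];d=np.stack([(u-K[0,2])/K[0,0]*z,(v-K[1,2])/K[1,1]*z,z],-1)@E_[:3,:3].T+E_[:3,3]
print("height cover",d[195,330],"seat",d[175,105:150:8,2].round(3))
# lapping top: height .05
m=((abs(d[...,2]-.05)<.004)&(u>265)&(u<400)&(v>130)&(v<245)).astype(np.uint8);m=cv2.morphologyEx(m,cv2.MORPH_OPEN,np.ones((9,9)))
k=max(cv2.findContours(m,0,1)[0],key=cv2.contourArea);p=ray(T,k[:,0],.05)[:,:2].astype(np.float32);r=cv2.minAreaRect(p);print("lap",r,cv2.boxPoints(r))
m=((abs(d[...,2]-.175)<.006)&(u>80)&(u<180)&(v>140)&(v<200)).astype(np.uint8)
k=max(cv2.findContours(m,0,1)[0],key=cv2.contourArea);p=ray(T,k[:,0],.175)[:,:2].astype(np.float32);r=cv2.minAreaRect(p);print("seat by depth",r,cv2.boxPoints(r))
a=cv2.resize(T["pixels"][135:245,265:400,::-1],None,fx=4,fy=4,interpolation=cv2.INTER_CUBIC)[:440]
b=cv2.resize(T["pixels"][145:200,85:170,::-1],None,fx=8,fy=8,interpolation=cv2.INTER_CUBIC)
cc=cv2.resize(S["pixels"][110:160,185:245,::-1],None,fx=4,fy=4,interpolation=cv2.INTER_CUBIC)
im=np.zeros((600,800,3),np.uint8);im[:440,:540]=a;im[440:640,540:780]=cc[:160]
im2=cv2.resize(b,(400,259));im[441:,:246]=cv2.resize(b,(246,159))
im=np.zeros((600,800,3),np.uint8);im[:330,:405]=cv2.resize(a,(405,330));im[335:594,:400]=im2;im[:300,420:780]=cv2.resize(cc,(360,300))
cv2.imwrite("pics/crop1.png",im)
E
```

```text
top cover [(array([ 0.5331, -0.2446]), array([0.0465, 0.1222]), 1.1168, array([337.7, 185.4]))]
side cover [(array([ 0.5338, -0.2424]), array([0.045 , 0.1209]), 1.1136, array([323.5, 253. ]))]
bench plates [(array([ 0.2662, -0.2848]), array([0.0651, 0.1729]), 0.9155, array([356.5, 295.6])), (array([ 0.3516, -0.4846]), array([0.0649, 0.1727]), 0.2284, array([434.9, 259.5]))]
body [(array([0.5485, 0.2445]), array([0.0402, 0.1566]), 1.7565, array([126.4, 169.9])), (array([0.5717, 0.1591]), array([0.025 , 0.0434]), 0.023, array([165. , 156.9]))]
body [(array([0.548 , 0.2438]), array([0.037 , 0.1546]), 1.7566, array([126.7, 169.9]))]
body [(array([0.5468, 0.251 ]), array([0.0365, 0.1389]), 1.7566, array([123.6, 170.4]))]
height cover [ 0.50903236 -0.22513831  0.05255251] seat [0.177 0.174 0.178 0.177 0.168 0.168]Traceback (most recent call last):
  File "<stdin>", line 12, in <module>
ValueError: max() iterable argument is empty
```

Run:
```python
from h import *
T=dict(np.load("/tmp/top0.npz"));S=dict(np.load("/tmp/side0.npz"))
def world(C):
    E_=C["extrinsics"];K=C["camera_matrix"];z=C["z_map"];v,u=np.mgrid[:420,:560]
    return np.stack([(u-K[0,2])/K[0,0]*z,(v-K[1,2])/K[1,1]*z,z],-1)@E_[:3,:3].T+E_[:3,3]
d=world(T);
print("lap z",np.percentile(d[160:220,290:380,2],[5,25,50,75,95]))
def byh(C,d,z,tol,box,zz):
    m=np.zeros(d.shape[:2],np.uint8);u0,v0,u1,v1=box;m[v0:v1,u0:u1]=(abs(d[...,2]-z)<tol)[v0:v1,u0:u1]
    m=cv2.morphologyEx(cv2.morphologyEx(m,cv2.MORPH_CLOSE,np.ones((5,5))),cv2.MORPH_OPEN,np.ones((9,9)))
    k=max(cv2.findContours(m,0,1)[0],key=cv2.contourArea);p=ray(C,k[:,0],zz)[:,:2].astype(np.float32);r=cv2.minAreaRect(p);print(r,cv2.boxPoints(r).round(4).tolist())
byh(T,d,.05,.015,(265,130,400,245),.05)
byh(S,world(S),.05,.015,(255,200,385,315),.05)
byh(T,d,.175,.012,(80,145,180,200),.175)
# pins & bolts: dark/bright details on body
a=cv2.resize(T["pixels"][135:245,265:400,::-1],(405,330),interpolation=cv2.INTER_CUBIC)
b=cv2.resize(T["pixels"][148:198,85:165,::-1],(400,250),interpolation=cv2.INTER_CUBIC)
c=cv2.resize(S["pixels"][105:165,185:255,::-1],(350,300),interpolation=cv2.INTER_CUBIC)
im=np.zeros((600,800,3),np.uint8);im[:330,:405]=a;im[340:590,:400]=b;im[:300,430:780]=c
cv2.imwrite("pics/crop1.png",im)
```

```text
lap z [0.04585209 0.04841309 0.05025883 0.05207579 0.05488946]
((0.5242000818252563, -0.23161908984184265), (0.24962618947029114, 0.2048358917236328), 80.96460723876953) [[0.4034999907016754, -0.33880001306533813], [0.6057000160217285, -0.3709999918937683], [0.6449000239372253, -0.12439999729394913], [0.44269999861717224, -0.09229999780654907]]
((0.5279155373573303, -0.23627443611621857), (0.25796452164649963, 0.22573524713516235), 80.76824188232422) [[0.39579999446868896, -0.34549999237060547], [0.6186000108718872, -0.3817000091075897], [0.6600000262260437, -0.12710000574588776], [0.43720000982284546, -0.0908999964594841]]
((0.5453614592552185, 0.2440083920955658), (0.042900025844573975, 0.15013903379440308), 10.696648597717285) [[0.5103999972343445, 0.31380000710487366], [0.5382000207901001, 0.1662999987602234], [0.5803999900817871, 0.17419999837875366], [0.5525000095367432, 0.32179999351501465]]
```

View pics/crop1.png

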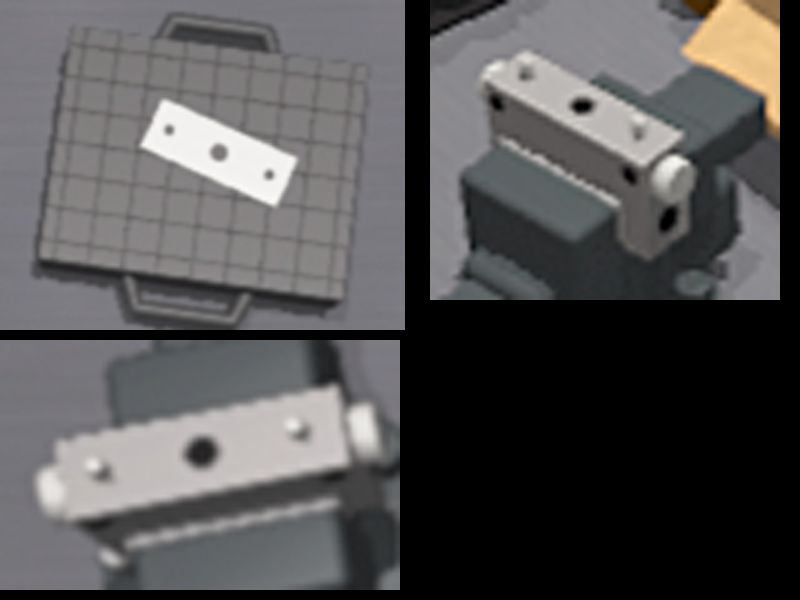

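The crop confirms the cover plate: 44–46 × 121–122 mm at height 0.052 m on the lapping plate, centre about (0.533, -0.244), long axis at 64°. The other two plates measure 65 × 173 mm and lie on the bench. The valve body shows two bright pins and a dark port at top-view pixel (125,170). Next I'll work out the seat and start moving.

```bash
cat > go.py <<'E'
import sys,numpy as np
from plant import *
s=observe();x,y,z,th=map(float,sys.argv[1:]);R=s["eef_rot"];d=R.T@(np.array([x,y,z])-s["tool_pos"])
t=np.arctan2(R[1,0],R[0,0]);turn=-((np.radians(th)-t+np.pi)%(2*np.pi)-np.pi)
print("delta",d.round(4),"turn",turn.round(4),"dist",np.linalg.norm(d).round(3))
E
python3 - <<'E'
from h import *
T=dict(np.load("/tmp/top0.npz"));S=dict(np.load("/tmp/side0.npz"))
def dark(c,box,z,th=70,hi=None):
    u0,v0,u1,v1=box;g=cv2.cvtColor(c["pixels"],cv2.COLOR_RGB2GRAY)[v0:v1,u0:u1].astype(float)
    w=np.clip(np.median(g)-20-g,0,None) if hi is None else np.clip(g-hi,0,None)
    v,u=np.mgrid[v0:v1,u0:u1];p=[(u*w).sum()/w.sum(),(v*w).sum()/w.sum()];return np.round(p,1),ray(c,p,z)[0].round(4)
print("port T",dark(T,(120,165,131,176),.175));print("port S",dark(S,(209,121,222,131),.175))
g=cv2.cvtColor(T["pixels"],cv2.COLOR_RGB2GRAY)
for n,b in(("pinL",(100,168,109,177)),("pinR",(140,160,149,169))):print(n,dark(T,b,.187,hi=215))
for n,b in(("pinL S",(200,114,208,122)),("pinR S",(222,124,232,134))):print(n,dark(S,b,.187,hi=205))
print("wood",blobs(T,110,200,(230,168,254,216),.022),"pin expected L/R from port")
E
python3 go.py .5225 -.266 .2565 63.9; python3 -m pendant '{"finger_gap": [0, 0, 0, 0, 0, 0, 0, 0, 0, 0, 0, 0], "x": [-0.58, -0.58, -0.58, -0.58, -0.58, -0.58, -0.58, -0.58, -0.58, -0.58, -0.58, -0.58], "y": [-0.64, -0.64, -0.64, -0.64, -0.64, -0.64, -0.64, -0.64, -0.64, -0.64, -0.64, -0.64], "z": [0, 0, 0, 0, 0, 0, 0, 0, 0, 0, 0, 0], "turn": [1.66, 1.66, 1.66, 1.66, 1.66, 1.66, 1.66, 1.66, 1.66, 1.66, 1.66, 1.66]}' 20;python3 go.py .5225 -.266 .12 63.9
```

```text
port T (array([124.9, 170. ]), array([0.5476, 0.2456, 0.175 ]))
port S (array([215.5, 125.2]), array([0.5509, 0.2489, 0.175 ]))
pinL (array([103. , 172.4]), array([0.5395, 0.2905, 0.187 ]))
pinR (array([142.9, 164.4]), array([0.5563, 0.2021, 0.187 ]))
pinL S (array([203.6, 116. ]), array([0.5415, 0.2945, 0.187 ]))
pinR S (array([226.2, 128. ]), array([0.5587, 0.2052, 0.187 ]))
wood [(array([ 0.53 , -0.005]), array([0.0586, 0.1225]), 3.1339, array([241.5, 191.5]))] pin expected L/R from port
delta [-0.5831 -0.6366  0.0009] turn 1.6615 dist 0.863
t: 1.3
tool_pos: [0.4231, -0.024, 0.2574]
eef_rot: [[0.443, 0.896, 0.0], [0.896, -0.443, 0.0], [0.0, 0.0, -1.0]]
ft_force: [0.6, 0.1, -0.1]
finger_gap: 0.007
gripper_force: 0.0
delta [-0.1729  0.1963  0.1375] turn -0.0035 dist 0.296
```

```bash
python3 -m pendant '{"finger_gap": [0, 0, 0, 0, 0, 0, 0, 0, 0, 0, 0], "x": [-0.173, -0.173, -0.173, -0.173, -0.173, -0.173, -0.173, -0.173, -0.173, -0.173, -0.173], "y": [0.196, 0.196, 0.196, 0.196, 0.196, 0.196, 0.196, 0.196, 0.196, 0.196, 0.196], "z": [0, 0, 0, 0.08, 0.12, 0.16, 0.17, 0.174, 0.177, 0.177, 0.177], "turn": [0, 0, 0, 0, 0, 0, 0, 0, 0, 0, 0]}'; python3 go.py .5225 -.266 .072 63.9
```

```text
t: 2.4
tool_pos: [0.5245, -0.2635, 0.0832]
eef_rot: [[0.438, 0.899, 0.003], [0.899, -0.438, -0.002], [-0.001, 0.004, -1.0]]
ft_force: [0.2, -0.1, 0.5]
finger_gap: 0.005
gripper_force: 0.0
delta [-0.0031 -0.0008  0.0112] turn 0.0025 dist 0.012
```

```bash
python3 -m pendant '{"finger_gap": [0, 0, 0, 0], "x": [-0.002, -0.002, -0.002, -0.002], "y": [0, 0, 0, 0], "z": [0.003, 0.005, 0.006, 0.006], "turn": [0, 0, 0, 0]}'; python3 go.py .5225 -.266 .072 63.9
```

```text
t: 2.8
tool_pos: [0.5223, -0.265, 0.0746]
eef_rot: [[0.439, 0.899, 0.0], [0.899, -0.439, -0.0], [0.0, 0.0, -1.0]]
ft_force: [0.5, 0.4, -0.6]
finger_gap: 0.005
gripper_force: 0.0
delta [-0.0008  0.0006  0.0026] turn 0.0016 dist 0.003
```

```bash
for i in 1; do python3 -m pendant '{"finger_gap": [0, 0, 0], "x": [0, 0, 0], "y": [0, 0, 0], "z": [0.0007, 0.0014, 0.0014], "turn": [0, 0, 0]}'|grep -E "tool|ft"; done; python3 -m pendant '{"finger_gap": [0, 0, 0], "x": [0, 0, 0], "y": [0, 0, 0], "z": [0.0004, 0.0008, 0.0008], "turn": [0, 0, 0]}'|grep -E "tool|ft"
```

```text
tool_pos: [0.5222, -0.2651, 0.0728]
ft_force: [-0.0, 0.7, 0.3]
tool_pos: [0.5223, -0.2651, 0.0721]
ft_force: [0.4, -0.3, 0.2]
```

```bash
python3 -m pendant '{"finger_gap": [0, 0, 0], "x": [0, 0, 0], "y": [0, 0, 0], "z": [0.0003, 0.0006, 0.0006], "turn": [0, 0, 0]}'|grep -E "tool|ft"; python3 -m pendant '{"finger_gap": [0, 0], "x": [0, 0], "y": [0, 0], "z": [0.0003, 0.0003], "turn": [0, 0]}'|grep -E "tool|ft"
```

```text
tool_pos: [0.5223, -0.2651, 0.0716]
ft_force: [-0.5, -0.0, 1.1]
tool_pos: [0.5223, -0.2651, 0.0713]
ft_force: [0.4, 0.3, 0.8]
```

```bash
python3 -m pendant '{"finger_gap": [0, 0], "x": [0, 0], "y": [0, 0], "z": [0.0003, 0.0003], "turn": [0, 0]}'|grep -E "tool|ft"; python3 -m pendant '{"finger_gap": [0, 0], "x": [0, 0], "y": [0, 0], "z": [0.0003, 0.0003], "turn": [0, 0]}'|grep -E "tool|ft"
```

```text
tool_pos: [0.5224, -0.2652, 0.0712]
ft_force: [-0.6, -0.1, 1.5]
tool_pos: [0.5225, -0.2653, 0.0711]
ft_force: [0.1, 1.1, 5.1]
```

```bash
python3 -m pendant '{"finger_gap": [0, 0], "x": [0, 0], "y": [0, 0], "z": [0.0003, 0.0003], "turn": [0, 0]}'|grep -E "tool|ft"
```

```text
tool_pos: [0.5227, -0.2654, 0.0711]
ft_force: [-1.4, 0.4, 6.2]
```

```bash
python3 -m pendant '{"finger_gap": [0, 0, 0, 0, 0], "x": [0.003, 0.007, 0.011, 0.015, 0.015], "y": [-0.0007, -0.0017, -0.0026, -0.0036, -0.0036], "z": [0.0002, 0.0003, 0.0003, 0.0003, 0.0003], "turn": [0, -0.01, -0.02, -0.035, -0.035]}'
python3 - <<'E'
from plant import *
from h import *
T=camera("top");print(blobs(T,170,255,(290,140,375,215),.052))
E
```

```text
t: 5.0
tool_pos: [0.5266, -0.2504, 0.0711]
eef_rot: [[0.406, 0.914, 0.002], [0.914, -0.406, -0.001], [-0.0, 0.002, -1.0]]
ft_force: [0.7, 1.3, 6.1]
finger_gap: 0.005
gripper_force: 3.2
[(array([ 0.4812, -0.2697]), array([0.0196, 0.0382]), 2.6462, array([348.2, 205.8])), (array([ 0.575, -0.145]), array([0.0196, 0.0357]), 2.353, array([296.8, 169.4])), (array([ 0.6346, -0.3069]), array([0.0324, 0.0927]), 0.9132, array([360.3, 147. ]))]
```

Run:
```python
from plant import *
from h import *
S=camera("side");T=camera("top");print(observe()["ft_force"])
im=np.hstack([cv2.resize(S["pixels"][190:320,240:390,::-1],(400,347),interpolation=cv2.INTER_CUBIC),cv2.resize(T["pixels"][120:250,250:400,::-1],(400,347),interpolation=cv2.INTER_CUBIC)])
cv2.imwrite("pics/s1.png",im)
```

```text
[-0.48152997  1.32632798  6.24679133]
```

View pics/s1.png

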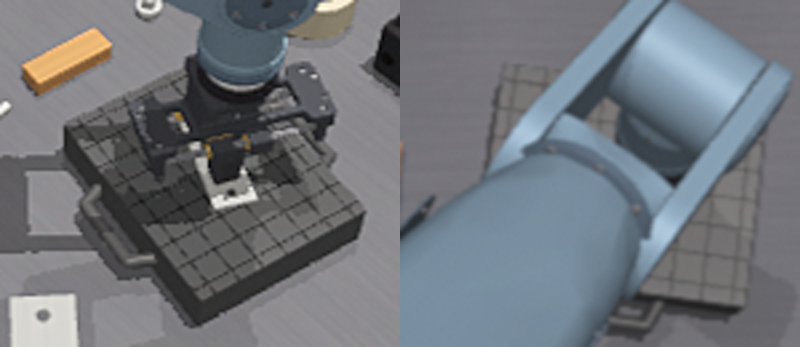

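The side view shows the pressing fingers and, behind them, the plate's near end with its hole at about pixel (326.6,261.6). I'll compare that with where the hole should be if the plate followed.

Run:
```python
from h import *
S=dict(np.load("/tmp/side0.npz"))
print(ray(S,[326.6,261.6],.052), "before expected px",proj(S,[[.5137,-.2839,.052],[.5137+.0043,-.2839+.0149,.052]]))
```

```text
[[ 0.51869069 -0.26957825  0.052     ]] before expected px [[329.12220464 265.95281528]
 [326.26021677 261.60251512]]
```

The plate follows the finger exactly, so I'll continue the slide.

```bash
python3 go.py .5484 -.1494 .0711 81; python3 -m pendant '{"finger_gap": [0, 0, 0, 0, 0, 0, 0, 0, 0], "x": [0.004, 0.009, 0.014, 0.019, 0.024, 0.029, 0.034, 0.036, 0.036], "y": [-0.0012, -0.0026, -0.004, -0.0055, -0.007, -0.0085, -0.01, -0.0105, -0.0105], "z": [0, 0, 0, 0, 0, 0, 0, 0, 0], "turn": [-0.015, -0.03, -0.05, -0.065, -0.08, -0.1, -0.115, -0.12, -0.12]}'; python3 go.py .5484 -.1494 .0711 81
```

```text
delta [ 0.1011 -0.0212 -0.    ] turn -0.2619 dist 0.103
t: 6.05
tool_pos: [0.5317, -0.2132, 0.0711]
eef_rot: [[0.294, 0.956, 0.002], [0.956, -0.294, -0.001], [-0.001, 0.002, -1.0]]
ft_force: [1.0, 0.7, 7.1]
finger_gap: 0.004
gripper_force: 3.3
delta [ 0.0659 -0.0028 -0.    ] turn -0.1415 dist 0.066
```

```bash
python3 -m pendant '{"finger_gap": [0, 0, 0, 0, 0, 0, 0, 0, 0, 0, 0], "x": [0.004, 0.009, 0.014, 0.019, 0.024, 0.029, 0.034, 0.039, 0.044, 0.046, 0.046], "y": [0, -0.0002, -0.0004, -0.0006, -0.001, -0.0012, -0.0014, -0.0016, -0.0018, -0.002, -0.002], "z": [0, 0, 0, 0, 0, 0, 0, 0, 0, 0, 0], "turn": [-0.015, -0.03, -0.05, -0.065, -0.08, -0.1, -0.115, -0.13, -0.14, -0.14, -0.14]}'; python3 go.py .5484 -.1494 .0711 81;python3 - <<'E'
from plant import *
from h import *
S=camera("side");print(observe()["ft_force"]);np.savez("/tmp/s2.npz",**S)
im=cv2.resize(S["pixels"][160:310,220:400,::-1],(720,600),interpolation=cv2.INTER_CUBIC)
cv2.imwrite("pics/s2.png",im)
E
```

```text
t: 7.15
tool_pos: [0.5434, -0.1687, 0.0711]
eef_rot: [[0.158, 0.987, 0.002], [0.987, -0.158, -0.001], [-0.001, 0.002, -1.0]]
ft_force: [-0.1, 1.2, 5.9]
finger_gap: 0.007
gripper_force: 3.2
delta [0.0198 0.0019 0.    ] turn -0.0017 dist 0.02
[-0.60971548  0.4958113   6.46017043]
```

View pics/s2.png

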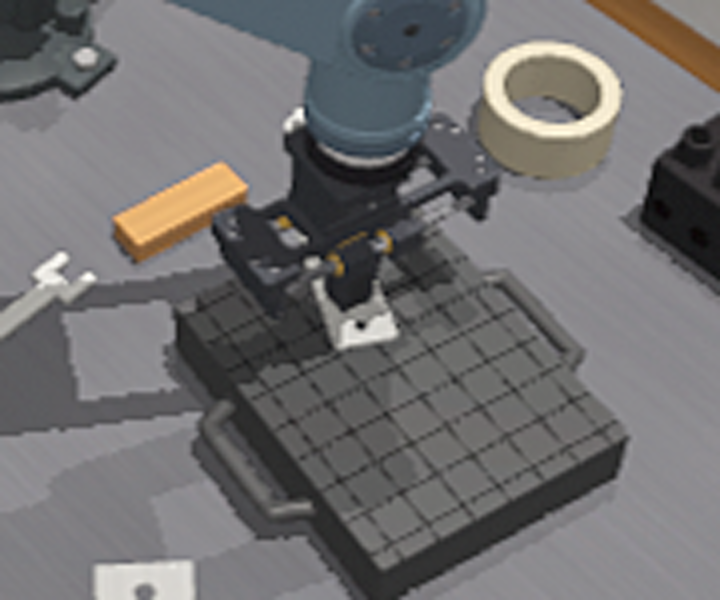

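The near end is visible behind the fingers, with its hole at about pixel (310,241), and the plate's direction matches the tool. I'll finish the slide, then lift.

```bash
python3 - <<'E'
from h import *
S=dict(np.load("/tmp/s2.npz"));print(ray(S,[[310.25,241.25],[306.2,247.5],[319.7,244.7]],.052).round(4),"expect hole .5402 -.1884")
E
python3 -m pendant '{"finger_gap": [0, 0, 0, 0, 0, 0], "x": [0.004, 0.009, 0.014, 0.019, 0.019, 0.019], "y": [0.0004, 0.0009, 0.0013, 0.0018, 0.0018, 0.0018], "z": [0, 0, 0, 0, 0, 0], "turn": [0, 0, 0, 0, 0, 0]}'; python3 -m pendant '{"finger_gap": [0, 0, 0, 0, 0, 0, 0, 1, 1, 1, 1, 1], "x": [0, 0, 0, 0, -0.05, -0.1, -0.15, -0.2, -0.25, -0.3, -0.3, -0.3], "y": [0, 0, 0, 0, 0, 0, 0, 0, 0, 0, 0, 0], "z": [-0.002, -0.005, -0.04, -0.08, -0.12, -0.14, -0.15, -0.15, -0.15, -0.15, -0.15, -0.15], "turn": [0, 0, 0, 0, 0, 0, 0, 0, 0, 0, 0, 0]}'
```

```text
[[ 0.5335 -0.1918  0.052 ]
 [ 0.5101 -0.2003  0.052 ]
 [ 0.5447 -0.2171  0.052 ]] expect hole .5402 -.1884
t: 7.8
tool_pos: [0.5483, -0.15, 0.0712]
eef_rot: [[0.158, 0.987, 0.002], [0.987, -0.158, -0.001], [-0.0, 0.003, -1.0]]
ft_force: [1.6, 1.3, 5.9]
finger_gap: 0.005
gripper_force: 3.3
t: 9.0
tool_pos: [0.4983, -0.4484, 0.2193]
eef_rot: [[0.162, 0.987, -0.001], [0.987, -0.162, 0.001], [0.0, -0.001, -1.0]]
ft_force: [-0.2, 1.2, -0.6]
finger_gap: 0.436
gripper_force: 0.0
```

Run:
```python
from plant import *
from h import *
T=camera("top");S=camera("side");np.savez("/tmp/t3.npz",**T);np.savez("/tmp/s3.npz",**S)
print(blobs(T,170,255,(262,140,375,215),.052));print(blobs(S,150,255,(275,195,345,270),.052))
im=np.hstack([cv2.resize(S["pixels"][190:320,240:390,::-1],(400,347),interpolation=cv2.INTER_CUBIC),cv2.resize(T["pixels"][120:250,250:400,::-1],(400,347),interpolation=cv2.INTER_CUBIC)])
cv2.imwrite("pics/s3.png",im)
```

```text
[(array([ 0.5588, -0.1339]), array([0.0455, 0.1223]), 1.0754, array([292.3, 176.2]))]
[(array([ 0.5593, -0.1315]), array([0.0477, 0.1232]), 1.0872, array([302.1, 224.3]))]
```

View pics/s3.png

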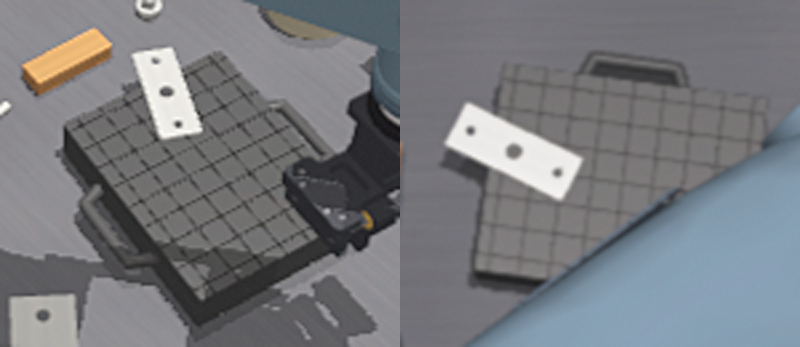

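The plate slid as commanded but did not turn. In the top crop it lies at about (513,151) with its left end over the left edge; its centre is about (0.559, -0.133) at 62°. The overhang along its centreline is about 36 mm. I'll press again and slide 10 mm further for better finger clearance.

```bash
python3 go.py .5473 -.155 .0735 62; python3 -m pendant '{"finger_gap": [0, 0, 0, 0, 0, 0, 0, 0, 0, 0, 0], "x": [0.05, 0.1, 0.15, 0.2, 0.25, 0.29, 0.297, 0.297, 0.297, 0.297, 0.297], "y": [0, 0, 0, 0, 0, 0, 0, 0, 0, 0, 0], "z": [0, 0, 0, 0.02, 0.05, 0.09, 0.12, 0.14, 0.1435, 0.1435, 0.1435], "turn": [0.1, 0.2, 0.33, 0.33, 0.33, 0.33, 0.33, 0.33, 0.33, 0.33, 0.33]}'; python3 go.py .5473 -.155 .0725 62
```

```text
delta [0.2936 0.0013 0.1464] turn 0.3295 dist 0.328
t: 10.2
tool_pos: [0.5477, -0.153, 0.0784]
eef_rot: [[0.469, 0.883, 0.002], [0.883, -0.469, -0.001], [0.0, 0.003, -1.0]]
ft_force: [0.3, -0.3, -0.3]
finger_gap: 0.006
gripper_force: 0.0
delta [-0.0019  0.0005  0.0059] turn 0.0001 dist 0.006
```

```bash
python3 -m pendant '{"finger_gap": [0, 0], "x": [-0.002, -0.002], "y": [0, 0], "z": [0, 0], "turn": [0, 0]}'|grep -E "tool|ft"; python3 -m pendant '{"finger_gap": [0, 0, 0], "x": [0, 0, 0], "y": [0, 0, 0], "z": [0.001, 0.0015, 0.0015], "turn": [0, 0, 0]}'|grep -E "tool|ft"
```

```text
tool_pos: [0.5464, -0.1556, 0.078]
ft_force: [-0.1, -0.2, -0.4]
tool_pos: [0.5456, -0.1547, 0.0751]
ft_force: [0.4, -0.1, 0.6]
```

```bash
python3 -m pendant '{"finger_gap": [0, 0, 0, 0, 0], "x": [0, 0, 0, 0, 0], "y": [0, 0, 0, 0, 0], "z": [0.001, 0.0018, 0.0022, 0.0022, 0.0022], "turn": [0, 0, 0, 0, 0]}'|grep -E "tool|ft"; python3 -m pendant '{"finger_gap": [0, 0, 0, 0], "x": [0, 0, 0, 0], "y": [0, 0, 0, 0], "z": [0.0004, 0.0008, 0.0008, 0.0008], "turn": [0, 0, 0, 0]}'|grep -E "tool|ft"
```

```text
tool_pos: [0.5457, -0.1546, 0.0729]
ft_force: [0.0, -0.9, -0.5]
tool_pos: [0.5457, -0.1546, 0.0721]
ft_force: [1.0, 0.3, -0.2]
```

```bash
python3 -m pendant '{"finger_gap": [0, 0, 0], "x": [0, 0, 0], "y": [0, 0, 0], "z": [0.0003, 0.0005, 0.0005], "turn": [0, 0, 0]}'|grep -E "tool|ft"; python3 -m pendant '{"finger_gap": [0, 0], "x": [0, 0], "y": [0, 0], "z": [0.0003, 0.0003], "turn": [0, 0]}'|grep -E "tool|ft"
```

```text
tool_pos: [0.5457, -0.1546, 0.0716]
ft_force: [-0.3, -0.4, 0.5]
tool_pos: [0.5457, -0.1546, 0.0713]
ft_force: [1.0, -0.2, -0.8]
```

```bash
python3 -m pendant '{"finger_gap": [0, 0, 0], "x": [0, 0, 0], "y": [0, 0, 0], "z": [0.0003, 0.0006, 0.0006], "turn": [0, 0, 0]}'|grep -E "tool|ft"; python3 -m pendant '{"finger_gap": [0, 0], "x": [0, 0], "y": [0, 0], "z": [0.0003, 0.0003], "turn": [0, 0]}'|grep -E "tool|ft"
```

```text
tool_pos: [0.546, -0.1548, 0.0712]
ft_force: [-0.6, 0.5, 3.6]
tool_pos: [0.5462, -0.1548, 0.0712]
ft_force: [-1.2, 1.6, 6.6]
```

```bash
python3 -m pendant '{"finger_gap": [0, 0, 0, 0, 0, 0], "x": [0.002, 0.005, 0.008, 0.0105, 0.0105, 0.0105], "y": [-0.0006, -0.0016, -0.0026, -0.0035, -0.0035, -0.0035], "z": [0, 0, 0, 0, 0, 0], "turn": [0, 0, 0, 0, 0, 0]}'|grep -E "tool|ft"; python3 -m pendant '{"finger_gap": [0, 0, 0, 0.62, 0.62, 0.62, 0.62, 0.62, 0.62, 0.62], "x": [0, 0, 0, 0, -0.05, -0.1, -0.15, -0.2, -0.25, -0.25], "y": [0, 0, 0, 0, 0, 0, 0, 0, 0, 0], "z": [-0.002, -0.005, -0.04, -0.08, -0.12, -0.12, -0.12, -0.12, -0.12, -0.12], "turn": [0, 0, 0, 0, 0, 0, 0, 0, 0, 0]}';python3 - <<'E'
from plant import *
from h import *
T=camera("top");S=camera("side");np.savez("/tmp/t3.npz",**T);np.savez("/tmp/s3.npz",**S)
print(blobs(T,170,255,(255,130,375,215),.052));print(blobs(S,150,255,(270,190,345,270),.052))
E
```

```text
tool_pos: [0.5483, -0.1437, 0.0711]
ft_force: [0.1, 0.0, 6.3]
t: 14.2
tool_pos: [0.4276, -0.3684, 0.1905]
eef_rot: [[0.474, 0.881, -0.0], [0.881, -0.474, -0.001], [-0.001, 0.0, -1.0]]
ft_force: [-0.0, 0.1, 0.0]
finger_gap: 0.608
gripper_force: 0.0
[(array([ 0.4958, -0.3026]), array([0.0225, 0.0393]), 2.3342, array([362. , 199.7])), (array([ 0.5611, -0.1227]), array([0.0457, 0.1223]), 1.0756, array([288.2, 175.4]))]
[(array([ 0.5618, -0.1206]), array([0.0477, 0.1232]), 1.083, array([300.1, 221.5])), (array([ 0.5414, -0.0259]), array([0.0343, 0.0397]), 3.0274, array([274.1, 206.3]))]
```

```bash
python3 go.py .5817 -.0838 .075 61.8; python3 -m pendant '{"finger_gap": [0.65, 0.65, 0.65, 0.65, 0.65, 0.65, 0.65, 0.65, 0.65, 0.65, 0.65, 0.65], "x": [0.05, 0.1, 0.15, 0.2, 0.25, 0.3, 0.3235, 0.3235, 0.3235, 0.3235, 0.3235, 0.3235], "y": [0.0004, 0.0008, 0.0012, 0.0016, 0.002, 0.002, 0.002, 0.002, 0.002, 0.002, 0.002, 0.002], "z": [-0.01, -0.01, -0.01, -0.01, -0.01, -0.01, -0.01, 0.03, 0.07, 0.09, 0.09, 0.09], "turn": [0, 0, 0, 0, 0, 0, 0, 0, 0, 0, 0, 0]}'; python3 go.py .5817 -.0838 .055 61.8
```

```text
delta [0.3206 0.0013 0.1152] turn -0.0005 dist 0.341
t: 15.5
tool_pos: [0.5839, -0.0782, 0.1006]
eef_rot: [[0.468, 0.884, -0.001], [0.884, -0.468, 0.001], [0.0, -0.001, -1.0]]
ft_force: [-0.1, 0.5, 0.8]
finger_gap: 0.65
gripper_force: 0.0
delta [-0.006   0.0008  0.0456] turn 0.0048 dist 0.046
```

```bash
python3 -m pendant '{"finger_gap": [0.65, 0.65, 0.65, 0.65, 0.65], "x": [-0.004, -0.0045, -0.0045, -0.0045, -0.0045], "y": [0.001, 0.001, 0.001, 0.001, 0.001], "z": [0.005, 0.015, 0.02, 0.02, 0.02], "turn": [0, 0, 0, 0, 0]}'|grep -E "tool|ft"; python3 go.py .5817 -.0838 .055 61.8
python3 - <<'E'
from plant import *
from h import *
S=camera("side");T=camera("top")
im=np.hstack([cv2.resize(S["pixels"][165:275,240:350,::-1],(400,400),interpolation=cv2.INTER_CUBIC),cv2.resize(T["pixels"][120:230,230:340,::-1],(400,400),interpolation=cv2.INTER_CUBIC)])
cv2.imwrite("pics/s4.png",im)
E
```

```text
tool_pos: [0.5825, -0.0843, 0.0803]
ft_force: [0.0, 0.6, -0.6]
delta [ 0.0001 -0.001   0.0253] turn 0.0029 dist 0.025
```

View pics/s4.png

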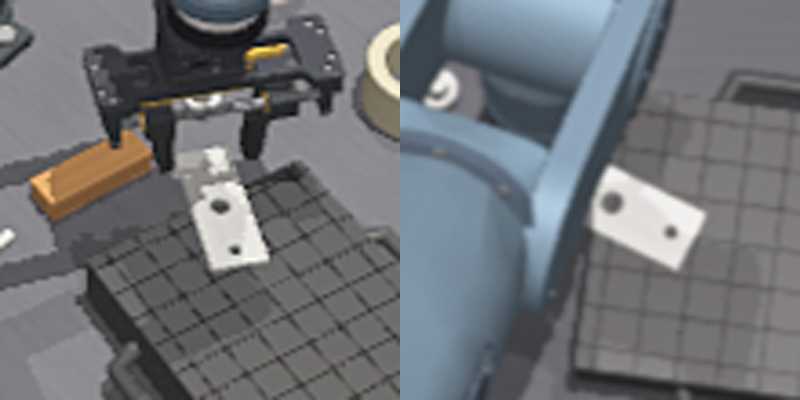

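The side crop shows the fingers at (165,150) and (252,145), on either side of the plate's overhanging end. Now I'll go down and close.

```bash
python3 -m pendant '{"finger_gap": [0.65, 0.65, 0.65, 0.65, 0.65, 0.65, 0.65], "x": [0, 0, 0, 0, 0, 0, 0], "y": [-0.001, -0.001, -0.001, -0.001, -0.001, -0.001, -0.001], "z": [0.006, 0.012, 0.018, 0.0245, 0.0245, 0.0245, 0.0245], "turn": [0, 0, 0, 0, 0, 0, 0]}'; python3 go.py .5817 -.0838 .055 61.8
```

```text
t: 16.8
tool_pos: [0.582, -0.0838, 0.0561]
eef_rot: [[0.47, 0.883, 0.0], [0.883, -0.47, -0.0], [0.0, 0.0, -1.0]]
ft_force: [0.0, -0.5, -0.3]
finger_gap: 0.65
gripper_force: 0.0
delta [-0.0001 -0.0002  0.0011] turn 0.0032 dist 0.001
```

```bash
python3 -m pendant '{"finger_gap": [0.55, 0.53, 0.51, 0.49, 0.47, 0.4, 0.4, 0.4, 0.3, 0.3], "x": [0, 0, 0, 0, 0, 0, 0, 0, 0, 0], "y": [0, 0, 0, 0, 0, 0, 0, 0, 0, 0], "z": [0.001, 0.001, 0.001, 0.001, 0.001, 0.001, 0.001, 0.001, 0.001, 0.001], "turn": [0, 0, 0, 0, 0, 0, 0, 0, 0, 0]}' 45
```

```text
t: 17.8
tool_pos: [0.5818, -0.0838, 0.055]
eef_rot: [[0.47, 0.883, 0.0], [0.883, -0.47, -0.0], [-0.0, 0.0, -1.0]]
ft_force: [-0.0, -0.1, 0.4]
finger_gap: 0.47
gripper_force: 45.0
```

```bash
python3 -m pendant '{"finger_gap": [0.3, 0.3, 0.3, 0.3, 0.3, 0.3, 0.3, 0.3], "x": [0, 0, 0, 0, 0, 0, 0, 0], "y": [0, 0, 0, 0, 0, 0, 0, 0], "z": [-0.001, -0.003, -0.006, -0.01, -0.02, -0.03, -0.03, -0.03], "turn": [0, 0, 0, 0, 0, 0, 0, 0]}'
python3 - <<'E'
from plant import *
from h import *
S=camera("side");T=camera("top")
print(blobs(S,150,255,(270,180,345,270),.083))
im=np.hstack([cv2.resize(S["pixels"][165:275,240:350,::-1],(400,400),interpolation=cv2.INTER_CUBIC),cv2.resize(T["pixels"][120:230,230:340,::-1],(400,400),interpolation=cv2.INTER_CUBIC)])
cv2.imwrite("pics/s5.png",im)
z=T["z_map"];E_=T["extrinsics"];K=T["camera_matrix"]
E
```

```text
t: 18.6
tool_pos: [0.5821, -0.0839, 0.0857]
eef_rot: [[0.47, 0.883, 0.001], [0.883, -0.47, -0.001], [0.0, 0.001, -1.0]]
ft_force: [-0.1, 0.8, -0.1]
finger_gap: 0.469
gripper_force: 45.0
[(array([ 0.5534, -0.1362]), array([0.0453, 0.0912]), 1.0969, array([303.5, 219.8]))]
```

View pics/s5.png

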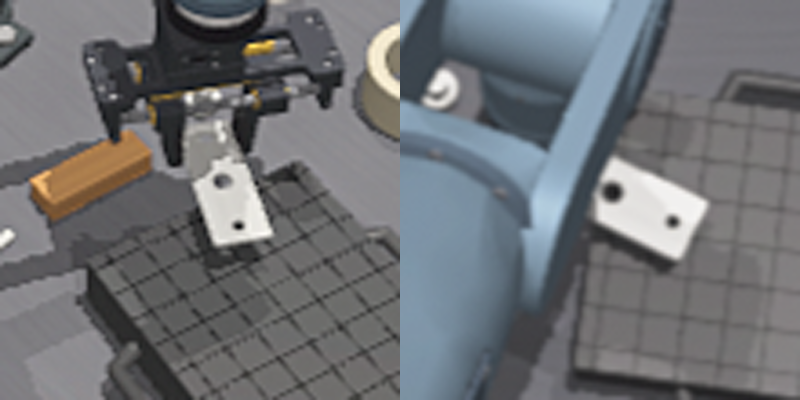

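The plate is lifted and held between the fingers, seen as the bright strip at (230,195) in the side crop. I'll check its tilt by triangulating the port and the far hole.

```bash
cat >> h.py <<'E'
def tri(cs,uvs):
    A=[];b=[]
    for c,uv in zip(cs,uvs):
        E=c["extrinsics"];d=E[:3,:3]@np.linalg.inv(c["camera_matrix"])@np.r_[uv,1];d/=np.linalg.norm(d);P=np.eye(3)-np.outer(d,d)
        A.append(P);b.append(P@E[:3,3])
    return np.linalg.lstsq(np.vstack(A),np.hstack(b),rcond=None)[0]
def spot(c,uv,r=4,dark=True):
    "intensity centroid of the dark (or bright) spot near uv"
    u0,v0=int(uv[0])-r,int(uv[1])-r;g=cv2.cvtColor(c["pixels"],cv2.COLOR_RGB2GRAY)[v0:v0+2*r+1,u0:u0+2*r+1].astype(float)
    g=g if not dark else -g
    w=np.clip(g-(g.max()+np.median(g))/2,0,None);v,u=np.mgrid[v0:v0+2*r+1,u0:u0+2*r+1]
    return np.array([(u*w).sum(),(v*w).sum()])/w.sum()
E
python3 - <<'E'
from plant import *
from h import *
S=camera("side");T=camera("top")
for n,a,b in(("port",(301,214.5),(288.3,172.2)),("hole",(305.4,226.9),(305.1,180.8))):
    p,q=spot(S,a),spot(T,b);print(n,p.round(1),q.round(1),tri((S,T),(p,q)).round(4))
S=dict(np.load("/tmp/s3.npz"));T=dict(np.load("/tmp/t3.npz"))
D=np.array([.4726,.8813,0]);c=np.array([.5614,-.1217,.052])
for n,p in(("port0",c),("hole0",c-.045*D)):
    p,q=spot(S,proj(S,p)[0]),spot(T,proj(T,p)[0]);print(n,p.round(1),q.round(1),tri((S,T),(p,q)).round(4))
E
```

```text
port [299.9 214.6] [287.9 172.4] [ 0.559  -0.1219  0.0836]
hole [304.5 227. ] [304.6 180.7] [ 0.5383 -0.162   0.0822]
port0 [300.1 221.4] [288.  175.3] [ 0.5603 -0.1228  0.0544]
hole0 [304.3 233.5] [304.1 183.4] [ 0.5391 -0.1622  0.0537]
```

The held plate is level, with both holes having risen about 29 mm. Next I'll carry it over to the seat.

```bash
python3 go.py .541 .2897 .24 100.8; python3 -m pendant '{"finger_gap": [0.3, 0.3, 0.3, 0.3, 0.3, 0.3, 0.3], "x": [0, 0, 0, 0, 0, 0, 0], "y": [0, 0, 0, 0, 0, 0, 0], "z": [-0.02, -0.05, -0.085, -0.12, -0.15, -0.165, -0.165], "turn": [0, 0, 0, 0, 0, 0, 0]}'|grep -E "tool|ft|gap"; python3 go.py .541 .2897 .24 100.8
```

```text
delta [ 0.3106 -0.2112 -0.1554] turn -0.6776 dist 0.406
tool_pos: [0.5828, -0.0841, 0.252]
ft_force: [-0.2, 0.7, -1.5]
finger_gap: 0.47
delta [ 0.3103 -0.2126  0.0113] turn -0.6775 dist 0.376
```

```bash
python3 -m pendant '{"finger_gap": [0.3, 0.3, 0.3, 0.3, 0.3, 0.3, 0.3, 0.3, 0.3, 0.3, 0.3, 0.3], "x": [0.016, 0.04, 0.07, 0.1, 0.13, 0.16, 0.19, 0.22, 0.25, 0.28, 0.3, 0.31], "y": [-0.011, -0.0275, -0.048, -0.0685, -0.089, -0.11, -0.13, -0.151, -0.171, -0.192, -0.205, -0.2125], "z": [0, 0, 0, 0, 0, 0, 0, 0, 0, 0, 0, 0], "turn": [-0.03, -0.09, -0.16, -0.23, -0.3, -0.37, -0.44, -0.51, -0.57, -0.63, -0.665, -0.678]}'|grep -E "tool|ft|gap";python3 -m pendant '{"finger_gap": [0.3, 0.3, 0.3], "x": [0, 0, 0], "y": [0, 0, 0], "z": [0.005, 0.01, 0.01], "turn": [0, 0, 0]}'|grep -E "tool|ft|gap"; python3 go.py .541 .2897 .24 100.8;python3 - <<'E'
from plant import *
from h import *
S=camera("side");T=camera("top");np.savez("/tmp/s5.npz",**S);np.savez("/tmp/t5.npz",**T)
s=observe();R=s["eef_rot"];p=s["tool_pos"];X=R[:,0]
for d in(-.043,-.088):print(proj(S,p+d*X-[0,0,.002]).round(1),proj(T,p+d*X-[0,0,.002]).round(1))
im=np.hstack([cv2.resize(S["pixels"][70:180,160:270,::-1],(400,400),interpolation=cv2.INTER_CUBIC),cv2.resize(T["pixels"][110:220,70:180,::-1],(400,400),interpolation=cv2.INTER_CUBIC)])
cv2.imwrite("pics/s6.png",im)
E
```

```text
tool_pos: [0.5382, 0.2914, 0.2471]
ft_force: [0.6, 0.4, -0.9]
finger_gap: 0.473
tool_pos: [0.5394, 0.2882, 0.2381]
ft_force: [-0.7, -0.0, -1.1]
finger_gap: 0.471
delta [ 0.0012  0.0019 -0.0019] turn -0.0014 dist 0.003
[[213.7 108.9]] [[116.  161.9]]
[[225.2 114.9]] [[136.8 157.8]]
```

View pics/s6.png

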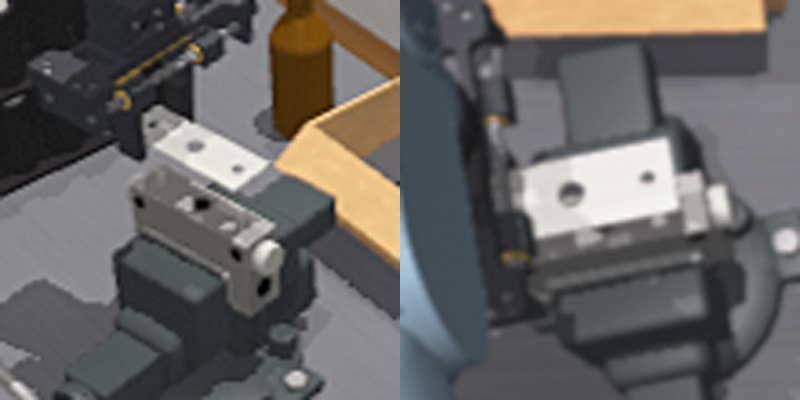

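The plate hangs over the valve body: side crop port (196,147) and hole (237,169), top crop port (571,193) and hole (648,177). I'll triangulate the plate and the seat with the same cameras and take the difference.

```bash
cat > rel.py <<'E'
from h import *
import sys
from plant import *
S0=dict(np.load("/tmp/side0.npz"));T0=dict(np.load("/tmp/top0.npz"))
port=tri((S0,T0),(spot(S0,(215.5,125.2),5),spot(T0,(125,170),5)))
pins=[tri((S0,T0),(spot(S0,a,3,False),spot(T0,b,3,False))) for a,b in(((203.6,116),(103,172.4)),((226.2,128),(142.9,164.4)))]
if __name__=="__main__":
    print("seat port",port.round(4),"pins",np.round(pins,4),"d",np.linalg.norm(pins[0]-pins[1]).round(4))
    S=camera("side");T=camera("top");g=list(map(float,sys.argv[1:]))
    q=[]
    for i in(0,4):
        a,b=spot(S,g[i:i+2]),spot(T,g[i+2:i+4]);q.append(tri((S,T),(a,b)));print(a.round(1),b.round(1),q[-1].round(4))
    d=q[0]-q[1];print("len",np.linalg.norm(d).round(4),"ang",np.degrees(np.arctan2(d[1],d[0])).round(2))
    e=pins[0]-pins[1];print("pin ang",np.degrees(np.arctan2(e[1],e[0])).round(2))
    print("hole-pinR",(q[1]-pins[1]).round(4),"port-seat",(q[0]-port).round(4),"port-pinmid",(q[0]-(pins[0]+pins[1])/2).round(4))
E
python3 rel.py 213.9 110.4 117 163.1 225.2 116.5 138.2 158.7
```

```text
seat port [0.5465 0.2447 0.1783] pins [[0.5391 0.2904 0.1881]
 [0.5554 0.2009 0.1911]] d 0.0911
[212.9 109.8] [116.2 161.8] [0.548  0.2476 0.2339]
[226.5 118.1] [137.2 158.1] [0.5614 0.2053 0.2214]
len 0.0461 ang 107.6
pin ang 100.32
hole-pinR [0.0059 0.0045 0.0303] port-seat [0.0015 0.003  0.0557] port-pinmid [0.0007 0.002  0.0443]
```

```bash
cat > rel2.py <<'E'
from h import *
import sys
from plant import *
s=observe();zt=s["tool_pos"][2]-.001;R=s["eef_rot"];g=list(map(float,sys.argv[1:]))
X=np.array([-.187,.982]);Y=np.array([-.982,-.187])  # along body, and to robot side (-vise x)
for n,i,P,A,B in(("side",0,(215.5,125.2),(203.6,116),(226.2,128)),("top",2,(125,170),(103,172.4),(142.9,164.4))):
    C0=dict(np.load(f"/tmp/{n}0.npz"));C=camera(n)
    port=ray(C0,spot(C0,P,5),.175)[0][:2];a=ray(C0,spot(C0,A,3,False),.187)[0][:2];b=ray(C0,spot(C0,B,3,False),.187)[0][:2]
    up,uh=spot(C,g[i:i+2],4),spot(C,g[i+4:i+6],2);p,h=ray(C,up,zt)[0][:2],ray(C,uh,zt)[0][:2]
    f=lambda v:np.round([v@X*1000,v@Y*1000],1);d=p-h;e=a-b
    print(n,up.round(1),uh.round(1),"len %.1f ang %.1f | pins %.1f ang %.1f"%(1e3*np.hypot(*d),np.degrees(np.arctan2(d[1],d[0])),1e3*np.hypot(*e),np.degrees(np.arctan2(e[1],e[0]))),
     "err mm (along,+robot): port-seatport",f(p-port),"port-pinmid",f(p-(a+b)/2),"hole-pinR",f(h-b))
print("tcp",s["tool_pos"].round(4))
E
python3 rel2.py 213.9 110.4 117 163.1 225.2 116.5 138.2 158.7
```

```text
side [212.9 109.5] [225.  115.2] len 44.7 ang 103.9 | pins 88.8 ang 102.4 err mm (along,+robot): port-seatport [-3.9  6.3] port-pinmid [-3.9  7. ] hole-pinR [-4.2  5.8]
top [116.1 161.7] [137. 158.] len 45.1 ang 99.4 | pins 90.1 ang 100.7 err mm (along,+robot): port-seatport [-0.1 -0.4] port-pinmid [-0.9  0.2] hole-pinR [-0.9  1.2]
tcp [0.5402 0.2889 0.2401]
```

Run:
```python
from h import *
S=dict(np.load("/tmp/s5.npz"));T=dict(np.load("/tmp/t5.npz"))
p=tri((S,T),(spot(S,(213.9,110.4),4),spot(T,(117,163.1),4)));h=tri((S,T),(spot(S,(225.2,116.5),2),spot(T,(138.2,158.7),2)))
print(p.round(4),h.round(4),np.linalg.norm(p-h).round(4))
from rel import port,pins;print(port,pins)
def depth(C,uv,r=2):
    K=C["camera_matrix"];E=C["extrinsics"];o=[]
    for v in range(int(uv[1])-r,int(uv[1])+r+1):
        for u in range(int(uv[0])-r,int(uv[0])+r+1):
            z=C["z_map"][v,u]
            if z>0:o.append(E[:3,:3]@(np.linalg.inv(K)@[u,v,1]*z)+E[:3,3])
    return np.median(o,0).round(4)
# plate top points near (between port and hole), near hole end, from depth maps
D=np.array([.187,-.982,0]);c=np.array([.548,.2465,.237])
for n,C in(("S",S),("T",T)):
    for d in(-.02,.022,.033,.054): print(n,d,depth(C,proj(C,c+d*D-[0,0,.005])[0],1))
C0=dict(np.load("/tmp/top0.npz"));print("seat depth",[depth(C0,proj(C0,[.548-.187*d,.2465+.982*d,.175])[0],2) for d in(-.025,.025)])
```

```text
[0.5478 0.2465 0.2341] [0.5549 0.2013 0.235 ] 0.0457
[0.54647345 0.24466342 0.17825257] [array([0.53914103, 0.29042792, 0.18805318]), array([0.55544346, 0.20088925, 0.19106841])]
S -0.02 [0.542  0.2655 0.234 ]
S 0.022 [0.5515 0.2242 0.2337]
S 0.033 [0.5545 0.2148 0.2334]
S 0.054 [0.5578 0.1948 0.2323]
T -0.02 [0.5446 0.2663 0.2346]
T 0.022 [0.553  0.2258 0.2341]
T 0.033 [0.5549 0.2149 0.2341]
T 0.054 [0.5593 0.1941 0.2329]
seat depth [array([0.5545, 0.2237, 0.1741]), array([0.5435, 0.2731, 0.1745])]
```

```bash
sed -i 's/-\.001;R/-.005;R/; s/ray(C,uh,zt)/ray(C,uh,zt-.001)/' rel2.py; python3 rel2.py 213.9 110.4 117 163.1 225.2 115.5 138.2 158.7; python3 -c "
from plant import *
from h import *
for n in('side','top'):
    C=camera(n);K=C['camera_matrix'];E=C['extrinsics']
    for d in(-.02,.022,.052):
        u,v=proj(C,np.array([.548,.2465,.2345])+d*np.array([.187,-.982,0]))[0].round().astype(int);z=C['z_map'][v,u];print(n,d,(E[:3,:3]@(np.linalg.inv(K)@[u,v,1]*z)+E[:3,3]).round(4))
print(observe()['tool_pos'])"
```

```text
side [212.8 109.5] [224.8 115. ] len 43.4 ang 105.7 | pins 88.8 ang 102.4 err mm (along,+robot): port-seatport [0.1 2.8] port-pinmid [0.1 3.5] hole-pinR [1.2 1. ]
top [115.8 161.8] [136.8 158. ] len 45.2 ang 100.1 | pins 90.1 ang 100.7 err mm (along,+robot): port-seatport [ 1.5 -1.7] port-pinmid [ 0.7 -1.1] hole-pinR [ 0.5 -0.7]
tcp [0.5401 0.2893 0.2403]
side -0.02 [0.5419 0.2606 0.2388]
side 0.022 [0.5502 0.2238 0.2346]
side 0.052 [0.5561 0.1937 0.235 ]
top -0.02 [0.5437 0.2654 0.2374]
top 0.022 [0.5517 0.2249 0.2377]
top 0.052 [0.5578 0.1951 0.2378]
[0.53986402 0.28969569 0.24011194]
```

```bash
python3 -m pendant '{"finger_gap": [0.3, 0.3, 0.3, 0.3, 0.3, 0.3, 0.3, 0.3, 0.3], "x": [0, 0, 0, 0, 0, 0, 0, 0, 0], "y": [0, 0, 0, 0, 0, 0, 0, 0, 0], "z": [0.01, 0.02, 0.03, 0.036, 0.04, 0.04, 0.04, 0.04, 0.04], "turn": [0, 0, 0, 0, 0, 0, 0, 0, 0]}'
python3 - <<'E'
from plant import *
from h import *
S=camera("side");T=camera("top");np.savez("/tmp/s7.npz",**S);np.savez("/tmp/t7.npz",**T)
s=observe();R=s["eef_rot"];p=s["tool_pos"];X=R[:,0]
for d in(-.043,-.088):print(proj(S,p+d*X-[0,0,.003]).round(1),proj(T,p+d*X-[0,0,.003]).round(1))
im=np.hstack([cv2.resize(S["pixels"][100:150,190:240,::-1],(400,400),interpolation=cv2.INTER_CUBIC),cv2.resize(T["pixels"][140:190,105:155,::-1],(400,400),interpolation=cv2.INTER_CUBIC)])
cv2.imwrite("pics/s7.png",im)
E
```

```text
t: 22.4
tool_pos: [0.54, 0.2899, 0.2004]
eef_rot: [[-0.188, 0.982, 0.001], [0.982, 0.188, 0.0], [0.0, 0.001, -1.0]]
ft_force: [0.3, 0.7, -1.3]
finger_gap: 0.464
gripper_force: 45.0
[[214.4 119.8]] [[121.  167.1]]
[[225.8 125.8]] [[141.1 163.1]]
```

View pics/s7.png

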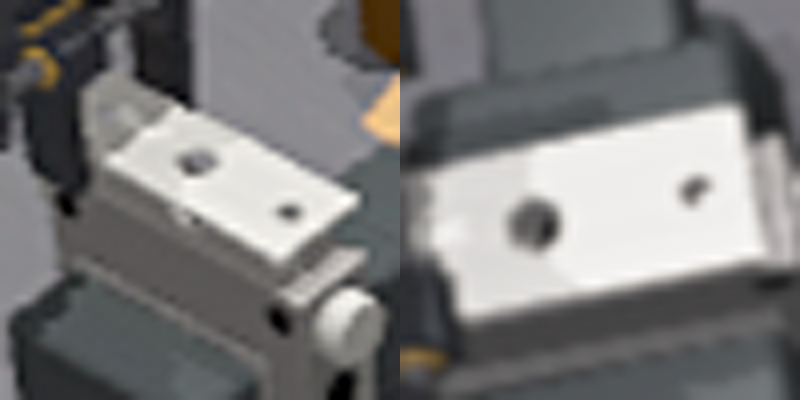

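The side crop shows the plate over the body, with port at (197,160) and hole at (289,211). The top crop shows port (533,225) and hole (695,190), with a bright pin tip in the hole's right part, as expected from parallax when aligned. That uses up my ten pictures, so I'll measure the rest numerically.

```bash
sed -i 's/-\.005;R/-.003;R/' rel2.py; python3 rel2.py 214.2 119.6 121.3 167.7 225.7 126 141.5 163.3
python3 - <<'E'
from h import *
# predicted pixel of pin tops if seat = given; local bright peaks within far hole, and plate outline in top view
T=dict(np.load("/tmp/t7.npz"));S=dict(np.load("/tmp/s7.npz"))
g=cv2.cvtColor(T["pixels"],cv2.COLOR_RGB2GRAY);print(g[159:168,136:149]);
g=cv2.cvtColor(S["pixels"],cv2.COLOR_RGB2GRAY);print(g[122:131,221:232])
E
```

```text
side [213.6 120.4] [225.5 126. ] len 44.2 ang 105.0 | pins 88.8 ang 102.4 err mm (along,+robot): port-seatport [-0.6  4.1] port-pinmid [-0.6  4.8] hole-pinR [-0.4  2.8]
top [122.1 167.8] [141.3 163.3] len 43.1 ang 103.3 | pins 90.1 ang 100.7 err mm (along,+robot): port-seatport [-0.3  1.3] port-pinmid [-1.   1.9] hole-pinR [ 1.  -0.1]
tcp [0.5399 0.2898 0.2003]
[[238 238 238 238 239 239 238 238 238 239 239 231 200]
 [237 238 238 238 240 239 239 240 240 240 240 238 213]
 [238 238 239 240 238 228 223 233 239 240 241 239 210]
 [238 238 239 235 209 159 147 189 230 240 241 240 219]
 [238 238 238 219 153 102 114 170 225 239 241 240 222]
 [238 239 239 220 151 113 169 223 237 240 240 239 225]
 [239 239 240 233 199 165 207 236 240 239 239 240 236]
 [238 238 239 239 234 228 233 238 239 238 239 240 238]
 [237 237 238 238 239 238 238 238 239 239 239 241 240]]
[[228 228 228 229 230 232 232 231 223 192 138]
 [229 228 228 229 229 230 231 234 234 232 222]
 [229 230 230 232 235 236 234 231 231 233 235]
 [228 229 233 223 193 182 207 234 230 230 235]
 [228 229 223 184  99  83 156 222 233 235 235]
 [232 231 231 217 181 155 195 236 239 231 186]
 [235 233 234 233 230 228 234 244 233 180 109]
 [243 237 235 235 235 237 236 207 142 109  91]
 [205 236 242 238 241 233 187 124  91  96  95]]
```

```bash
python3 -m pendant '{"finger_gap": [0.3, 0.3, 0.3, 0.3, 0.3, 0.3, 0.3], "x": [0.0003, 0.0006, 0.0006, 0.0006, 0.0006, 0.0006, 0.0006], "y": [0.001, 0.002, 0.002, 0.002, 0.002, 0.002, 0.002], "z": [0.001, 0.003, 0.005, 0.006, 0.006, 0.006, 0.006], "turn": [0, 0, 0, 0, 0, 0, 0]}' | grep -E "tool|ft"
python3 - <<'E'
from plant import *
from h import *
s=observe();R=s["eef_rot"];p=s["tool_pos"];X=R[:,0];T=camera("top");S=camera("side");np.savez("/tmp/t8.npz",**T);np.savez("/tmp/s8.npz",**S)
T0=dict(np.load("/tmp/top0.npz"))
zt=p[2]-.003
for d,A in((-.043,None),(-.088,(142.9,164.4))):
    q=p+d*X;q[2]=zt;a,b=proj(T,q)[0],proj(T,[q[0],q[1],.187])[0];print("hole",a.round(1),"parallax to pin top",(b-a).round(1),"side",proj(S,q)[0].round(1))
print("pin at",spot(T0,(142.9,164.4),3,False).round(1), "seat port",spot(T0,(125,170),5).round(1))
g=cv2.cvtColor(T["pixels"],cv2.COLOR_RGB2GRAY);print(g[160:170,136:149]);print(g[164:174,116:129])
g=cv2.cvtColor(T0["pixels"],cv2.COLOR_RGB2GRAY);print(g[160:170,138:149]);print(g[165:176,119:132])
E
```

```text
tool_pos: [0.5417, 0.2907, 0.194]
ft_force: [1.1, 0.0, -1.8]
hole [121.5 167.2] parallax to pin top [0.5 0.5] side [214.8 121.1]
hole [141.4 163.1] parallax to pin top [0.5 0.5] side [226.2 127.1]
pin at [142.9 164.4] seat port [124.9 170. ]
[[238 238 238 238 239 239 239 239 240 240 240 239 214]
 [237 237 238 240 238 231 226 232 239 240 240 239 218]
 [238 238 239 238 221 175 152 182 225 238 241 239 223]
 [238 238 238 229 181 116 115 160 213 234 240 240 231]
 [238 239 239 228 173 126 171 222 234 237 239 240 237]
 [239 239 240 236 214 185 215 236 240 239 239 240 238]
 [238 238 238 238 235 230 234 239 239 238 238 239 238]
 [237 237 238 238 238 237 238 238 238 238 238 240 240]
 [237 237 237 238 238 238 238 239 239 240 240 241 242]
 [238 238 239 239 239 240 240 240 241 241 241 242 243]]
[[218 219 219 218 208 195 198 216 231 238 239 237 237]
 [216 217 216 196 161 133 126 142 181 226 238 238 237]
 [217 218 202 161 114  95 100 101 121 181 230 239 238]
 [218 218 192 138  98 105 123 108  85 140 223 240 239]
 [219 218 183 127 108 127 121  82  65 139 223 239 238]
 [220 219 191 145 135 134  98  5
[... 620 characters left out ...]
 [195 195 195 196 194 184 174 164 168 185 196]
 [195 194 195 196 196 197 195 192 190 194 196]]
[[192 190 191 192 192 193 194 193 192 191 191 191 191]
 [190 190 191 191 188 183 182 184 186 191 192 191 191]
 [190 191 192 183 159 130 118 124 150 179 192 193 192]
 [190 192 186 155 108  69  53  61 100 156 188 194 193]
 [191 190 170 123  67  40  38  40  65 126 173 192 194]
 [192 187 152  93  47  38  41  38  55 114 168 191 194]
 [192 187 152  95  49  37  38  41  73 133 177 193 194]
 [192 191 178 141  92  59  55  70 114 163 188 194 194]
 [191 193 192 179 149 120 118 130 160 187 193 194 193]
 [191 191 193 192 185 178 176 181 188 194 195 194 194]
 [190 191 191 193 194 194 194 194 194 194 195 196 198]]
```

```bash
python3 rel2.py 214.8 121.1 121.9 167.8 226.2 127.1 142 163.9
python3 - <<'E'
from h import *
S=dict(np.load("/tmp/s8.npz"));S0=dict(np.load("/tmp/side0.npz"))
g=cv2.cvtColor(S["pixels"],cv2.COLOR_RGB2GRAY);print(g[123:132,221:232]);print(g[116:126,208:222])
g=cv2.cvtColor(S0["pixels"],cv2.COLOR_RGB2GRAY);print(g[123:134,221:232]);print(g[111:121,198:210]);print(g[120:131,209:223])
p=np.array([.5417,.2907,0])
E
```

```text
side [214.4 121.5] [225.8 127.1] len 43.0 ang 103.7 | pins 88.8 ang 102.4 err mm (along,+robot): port-seatport [-0.1  0.8] port-pinmid [-0.1  1.4] hole-pinR [1.3 0.4]
top [122.7 168. ] [141.4 163.2] len 42.5 ang 104.4 | pins 90.1 ang 100.7 err mm (along,+robot): port-seatport [ 0.1 -0.3] port-pinmid [-0.6  0.3] hole-pinR [ 2.  -2.5]
tcp [0.5416 0.2907 0.194 ]
[[228 228 228 229 230 233 232 231 224 186 108]
 [228 228 228 228 229 230 230 233 234 233 223]
 [229 230 229 229 231 232 231 231 232 233 236]
 [227 230 232 235 231 214 225 233 230 230 234]
 [227 229 231 213 141 115 151 209 233 232 237]
 [231 229 231 211 153 175 197 216 237 240 231]
 [234 233 232 230 226 229 233 236 236 212 159]
 [242 237 235 235 234 233 237 230 185 125  96]
 [204 235 242 238 238 242 233 183 108  86  88]]
[[146 121 169 217 219 218 217 214 207 181 145 133 137 138]
 [199 234 225 215 213 214 214 214 214 215 200 157 127 133]
 [227 235 216 211 211 212 214 216 215 215 212 220 219 166]
 [216 215 212 214 216 218 219 218 218 215 221 233 234 223]
 [211 210 212 216 203 151 142 151 163 206 234 233 233 233]
 [212 211 211 206 1
[... 1255 characters left out ...]
[185 185 186 189 164  90 107 138 175 187 185 186]]
[[186 187 187 186 180 163 141 137 133 109  98 102 119 136]
 [184 185 185 187 187 186 182 153  87  87  90  92  97 103]
 [185 185 185 186 187 188 190 188 177 140  81  87  91  92]
 [185 185 186 187 191 195 197 197 195 189 178 138  81  88]
 [185 185 187 192 179 137 130 139 184 196 191 194 181 114]
 [185 185 189 175 109  39  35  41 100 162 190 191 190 192]
 [187 187 189 169  77   0   0   0  94 170 189 186 186 190]
 [196 190 189 190 165  76  72  99 149 190 188 185 185 186]
 [152 192 197 193 190 186 187 187 186 189 186 186 185 185]
 [ 92 116 157 196 197 192 191 189 187 186 185 185 185 186]
 [ 83  79  96 122 165 199 196 188 186 185 185 185 185 185]]
```

```bash
python3 -m pendant '{"finger_gap": [0.3, 0.3, 0.3, 0.3], "x": [-0.0003, -0.0006, -0.0006, -0.0006], "y": [0.0005, 0.0005, 0.0005, 0.0005], "z": [0, 0.0005, 0.001, 0.001], "turn": [0, 0, 0, 0]}'|grep -E "tool|ft"; python3 -m pendant '{"finger_gap": [0.3, 0.3, 0.3, 0.3], "x": [0, 0, 0, 0], "y": [0, 0, 0, 0], "z": [0.0004, 0.0008, 0.001, 0.001], "turn": [0, 0, 0, 0]}'|grep -E "tool|ft|gap"; python3 -m pendant '{"finger_gap": [0.3, 0.3, 0.3, 0.3], "x": [0, 0, 0, 0], "y": [0, 0, 0, 0], "z": [0.0004, 0.0008, 0.001, 0.001], "turn": [0, 0, 0, 0]}'|grep -E "tool|ft|gap"
```

```text
tool_pos: [0.5422, 0.2902, 0.1928]
ft_force: [0.1, 0.4, 0.3]
tool_pos: [0.5423, 0.2902, 0.192]
ft_force: [0.3, 0.5, 0.1]
finger_gap: 0.469
tool_pos: [0.5424, 0.2903, 0.1913]
ft_force: [-0.7, -0.7, 2.9]
finger_gap: 0.469
```

```bash
python3 -c "
from plant import *
import numpy as np
f=[];m=[]
for i in range(4):
    camera('top');s=observe();f.append(s['ft_force']);m.append(s['torque'])
print(np.mean(f,0).round(2),np.mean(m,0).round(3),s['tool_pos'].round(4));R=s['eef_rot'];print('tool axes f',(R.T@np.mean(f,0)).round(2),'m',(R.T@np.mean(m,0)).round(3))"
```

```text
[-0.64 -0.88  2.93] [-0.184  0.194 -0.024] [0.5424 0.2902 0.1912]
tool axes f [-0.74 -0.79 -2.93] m [ 0.225 -0.144  0.023]
```

```bash
python3 -m pendant '{"finger_gap": [0.3, 0.3, 0.3, 0.3, 0.3, 0.3, 0.3], "x": [0, -0.0004, -0.0008, -0.0008, -0.0008, -0.0008, -0.0008], "y": [0, -0.0003, -0.0006, -0.0006, -0.0006, -0.0006, -0.0006], "z": [-0.0008, -0.0008, -0.0008, -0.0008, -0.0004, 0, 0], "turn": [0, 0, 0, 0, 0, 0, 0]}'|grep -E "tool|ft|gap"; python3 -c "
from plant import *
import numpy as np
f=[];m=[]
for i in range(4):
    camera('top');s=observe();f.append(s['ft_force']);m.append(s['torque'])
print(s['tool_pos'].round(4));R=s['eef_rot'];print('tool axes f',(R.T@np.mean(f,0)).round(2),'m',(R.T@np.mean(m,0)).round(3))"
```

```text
tool_pos: [0.5417, 0.2893, 0.1907]
ft_force: [0.7, 0.9, -0.6]
finger_gap: 0.47
[0.5418 0.2893 0.1909]
tool axes f [0.11 0.14 0.53] m [ 0.075 -0.079  0.018]
```

```bash
python3 -m pendant '{"finger_gap": [0.3, 0.3, 0.3, 0.3], "x": [0, 0, 0, 0], "y": [0, 0, 0, 0], "z": [0.0003, 0.0006, 0.001, 0.001], "turn": [0, 0, 0, 0]}'|grep -E "tool|ft"; python3 -m pendant '{"finger_gap": [0.3, 0.3, 0.3, 0.3], "x": [0, 0, 0, 0], "y": [0, 0, 0, 0], "z": [0.0003, 0.0006, 0.001, 0.001], "turn": [0, 0, 0, 0]}'|grep -E "tool|ft|gap"
```

```text
tool_pos: [0.5418, 0.2893, 0.1899]
ft_force: [-0.5, 0.7, 0.2]
tool_pos: [0.5418, 0.2893, 0.1889]
ft_force: [-0.6, 0.1, 0.4]
finger_gap: 0.468
```

```bash
python3 -m pendant '{"finger_gap": [0.3, 0.3, 0.3, 0.3], "x": [0, 0, 0, 0], "y": [0, 0, 0, 0], "z": [0.0003, 0.0006, 0.001, 0.001], "turn": [0, 0, 0, 0]}'|grep -E "tool|ft"; python3 -m pendant '{"finger_gap": [0.3, 0.3, 0.3, 0.3], "x": [0, 0, 0, 0], "y": [0, 0, 0, 0], "z": [0.0003, 0.0006, 0.001, 0.001], "turn": [0, 0, 0, 0]}'|grep -E "tool|ft|gap"; python3 -c "
from plant import *
import numpy as np
f=[];m=[]
for i in range(3):
    camera('top');s=observe();f.append(s['ft_force']);m.append(s['torque'])
print(s['tool_pos'].round(4));R=s['eef_rot'];print('tool axes f',(R.T@np.mean(f,0)).round(2),'m',(R.T@np.mean(m,0)).round(3))"
```

```text
tool_pos: [0.5418, 0.2893, 0.1879]
ft_force: [0.2, 0.4, 0.6]
tool_pos: [0.5418, 0.2893, 0.1869]
ft_force: [0.0, -0.3, 1.1]
finger_gap: 0.47
[0.5418 0.2893 0.1869]
tool axes f [-0.59 -0.34  0.04] m [ 0.083 -0.182  0.006]
```

Run:
```python
from plant import *
from h import *
s=observe();R=s["eef_rot"];p=s["tool_pos"];X=R[:,0];Y=R[:,1];T=camera("top");S=camera("side")
for d in(-.043,-.088):
    q=p+d*X;q[2]=.184;print("pred T",proj(T,q)[0].round(1),"S",proj(S,q)[0].round(1))
print("pin tip T",proj(T,[0,0,0])*0+[142.9,164.4])
g=cv2.cvtColor(T["pixels"],cv2.COLOR_RGB2GRAY);print(g[160:170,136:149])
g=cv2.cvtColor(S["pixels"],cv2.COLOR_RGB2GRAY);print(g[123:134,220:233])
for n,C in(("T",T),("S",S)):
    K=C["camera_matrix"];E=C["extrinsics"]
    for d in(-.025,-.033,-.055,-.07,-.1):
        o=[]
        for e in(-.014,-.01,.01,.014):
            q=p+d*X+e*Y;q[2]=.184;u,v=proj(C,q)[0].round().astype(int);z=C["z_map"][v,u];o.append((E[:3,:3]@(np.linalg.inv(K)@[u,v,1]*z)+E[:3,3])[2])
        print(n,d,np.round(o,4))
```

```text
pred T [123.  167.9] S [215.3 123.2]
pred T [142.9 163.9] S [226.6 129.2]
pin tip T [[142.9 164.4]]
[[236 235 235 235 236 236 236 237 237 237 237 237 227]
 [234 234 235 236 237 234 224 223 231 236 237 238 234]
 [235 235 235 236 232 209 160 151 187 225 237 239 237]
 [235 235 236 235 221 165 126 140 170 220 235 238 237]
 [235 236 237 235 218 164 174 219 225 231 236 237 236]
 [236 236 237 237 228 202 211 234 238 237 236 237 236]
 [235 236 236 236 235 230 229 235 237 236 235 236 236]
 [234 235 235 235 235 235 234 235 235 236 236 236 238]
 [234 234 234 234 235 235 236 236 236 237 238 238 240]
 [234 235 235 236 236 237 237 238 238 239 239 239 240]]
[[228 227 228 228 230 231 232 230 223 189 123  83  87]
 [227 226 227 227 227 228 229 231 233 232 221 178 105]
 [228 229 228 227 228 229 230 229 230 232 234 233 233]
 [226 227 228 229 231 233 236 236 232 229 229 233 238]
 [227 226 227 230 224 194 151 154 205 232 230 234 235]
 [231 230 229 229 213 169 160 158 199 234 236 229 188]
 [236 233 232 231 228 224 227 227 231 241 233 185 103]
 [234 241 236 234 234 233 233 235 234 212 162 110  86]
 [158 202 234 241 236 236 239 231 187 131  97  88 129]
 [ 99 121 158 203 236 247 236 188 112  88  87 126 180]
 [102  97  99 122 162 185 167 112  86 128 166 177 201]]
T -0.025 [0.1852 0.1841 0.187  0.1838]
T -0.033 [0.1833 0.1858 0.1845 0.1839]
T -0.055 [0.1861 0.187  0.1872 0.1875]
T -0.07 [0.1885 0.1854 0.1909 0.1874]
T -0.1 [0.1889 0.1866 0.1883 0.1863]
S -0.025 [0.1873 0.1859 0.1854 0.1856]
S -0.033 [0.1862 0.1846 0.1834 0.1879]
S -0.055 [0.1882 0.1869 0.1872 0.1872]
S -0.07 [0.187  0.1894 0.1814 0.189 ]
S -0.1 [0.1752 0.1752 0.1428 0.1407]
```

```bash
cat > ft.py <<'E'
from plant import *
from h import *
f=[];m=[];zz={}
for i in range(4):
    C=camera('top' if i%2 else 'side');s=observe();f.append(s['ft_force']);m.append(s['torque'])
    R=s["eef_rot"];p=s["tool_pos"];K=C["camera_matrix"];E=C["extrinsics"]
    for d in(-.028,-.06,-.072,-.1)[:4 if i%2 else 3]:
        for e in(-.015,-.011,.011,.015):
            q=p+d*R[:,0]+e*R[:,1];q[2]=p[2]-.003;u,v=proj(C,q)[0].round().astype(int);zz.setdefault(d,[]).append((E[:3,:3]@(np.linalg.inv(K)@[u,v,1]*C["z_map"][v,u])+E[:3,3])[2])
print(p.round(4),'tool axes f',(R.T@np.mean(f,0)).round(2),'m',(R.T@np.mean(m,0)).round(3),"top z",{k:np.median(v).round(4) for k,v in zz.items()})
E
python3 -m pendant '{"finger_gap": [0.3, 0.3, 0.3], "x": [-0.0003, -0.0007, -0.0007], "y": [-0.0002, -0.0004, -0.0004], "z": [0, 0, 0], "turn": [0.003, 0.005, 0.005]}'|grep -E "tool|ft"; python3 ft.py
```

```text
tool_pos: [0.5413, 0.2885, 0.1866]
ft_force: [-0.6, -0.0, -0.3]
[0.5414 0.2886 0.1868] tool axes f [0.36 0.15 0.94] m [ 0.051 -0.018  0.006] top z {-0.028: np.float64(0.1849), -0.06: np.float64(0.1818), -0.072: np.float64(0.1823), -0.1: np.float64(0.1801)}
```

The far hole dropped onto its pin and the moment is gone. I'll keep lowering.

```bash
python3 -m pendant '{"finger_gap": [0.3, 0.3, 0.3, 0.3], "x": [0, 0, 0, 0], "y": [0, 0, 0, 0], "z": [0.0003, 0.0006, 0.001, 0.001], "turn": [0, 0, 0, 0]}'|grep -E "tool|ft"; python3 -m pendant '{"finger_gap": [0.3, 0.3, 0.3, 0.3], "x": [0, 0, 0, 0], "y": [0, 0, 0, 0], "z": [0.0003, 0.0006, 0.001, 0.001], "turn": [0, 0, 0, 0]}'|grep -E "tool|ft|gap"; python3 ft.py
```

```text
tool_pos: [0.5415, 0.2886, 0.1858]
ft_force: [0.4, -0.1, -1.3]
tool_pos: [0.5415, 0.2886, 0.1848]
ft_force: [0.4, -0.5, -0.9]
finger_gap: 0.472
[0.5415 0.2886 0.1849] tool axes f [ 0.21 -0.15  1.06] m [ 0.054 -0.002  0.016] top z {-0.028: np.float64(0.1809), -0.06: np.float64(0.1803), -0.072: np.float64(0.1803), -0.1: np.float64(0.179)}
```

```bash
python3 -m pendant '{"finger_gap": [0.3, 0.3, 0.3, 0.3], "x": [0, 0, 0, 0], "y": [0, 0, 0, 0], "z": [0.0003, 0.0006, 0.001, 0.001], "turn": [0, 0, 0, 0]}'|grep -E "tool|ft"; python3 -m pendant '{"finger_gap": [0.3, 0.3, 0.3, 0.3], "x": [0, 0, 0, 0], "y": [0, 0, 0, 0], "z": [0.0003, 0.0006, 0.001, 0.001], "turn": [0, 0, 0, 0]}'|grep -E "tool|ft|gap"; python3 ft.py
```

```text
tool_pos: [0.5415, 0.2886, 0.1838]
ft_force: [0.7, -0.4, -0.5]
tool_pos: [0.5415, 0.2886, 0.1828]
ft_force: [-0.2, 0.3, -0.4]
finger_gap: 0.474
[0.5415 0.2886 0.1829] tool axes f [-0.45 -0.27  1.01] m [ 0.072 -0.018 -0.018] top z {-0.028: np.float64(0.1801), -0.06: np.float64(0.1782), -0.072: np.float64(0.1797), -0.1: np.float64(0.1784)}
```

```bash
python3 -m pendant '{"finger_gap": [0.3, 0.3, 0.3, 0.3], "x": [0, 0, 0, 0], "y": [0, 0, 0, 0], "z": [0.0003, 0.0006, 0.001, 0.001], "turn": [0, 0, 0, 0]}'|grep -E "tool|ft"; python3 -m pendant '{"finger_gap": [0.3, 0.3, 0.3], "x": [0, 0, 0], "y": [0, 0, 0], "z": [0.0003, 0.0005, 0.0005], "turn": [0, 0, 0]}'|grep -E "tool|ft|gap"; python3 ft.py
```

```text
tool_pos: [0.5415, 0.2886, 0.1818]
ft_force: [-0.1, -0.4, -0.5]
tool_pos: [0.5415, 0.2886, 0.1814]
ft_force: [-0.7, 0.2, -1.6]
finger_gap: 0.473
[0.5415 0.2886 0.1814] tool axes f [-0.03  0.14  0.83] m [ 0.051 -0.028  0.007] top z {-0.028: np.float64(0.1788), -0.06: np.float64(0.1782), -0.072: np.float64(0.1768), -0.1: np.float64(0.1767)}
```

```bash
python3 -m pendant '{"finger_gap": [0.3, 0.3, 0.3], "x": [0, 0, 0], "y": [0, 0, 0], "z": [0.0003, 0.0006, 0.0006], "turn": [0, 0, 0]}'|grep -E "tool|ft"; python3 -m pendant '{"finger_gap": [0.3, 0.3, 0.3], "x": [0, 0, 0], "y": [0, 0, 0], "z": [0.0003, 0.0006, 0.0006], "turn": [0, 0, 0]}'|grep -E "tool|ft|gap"; python3 ft.py
```

```text
tool_pos: [0.5415, 0.2886, 0.1808]
ft_force: [0.2, -0.7, -0.9]
tool_pos: [0.5415, 0.2885, 0.1802]
ft_force: [0.5, 0.7, -0.1]
finger_gap: 0.475
[0.5415 0.2886 0.1802] tool axes f [ 0.05 -0.    0.36] m [ 0.048 -0.038  0.01 ] top z {-0.028: np.float64(0.1772), -0.06: np.float64(0.1774), -0.072: np.float64(0.1774), -0.1: np.float64(0.176)}
```

```bash
python3 -m pendant '{"finger_gap": [0.3, 0.3, 0.3], "x": [0, 0, 0], "y": [0, 0, 0], "z": [0.0003, 0.0006, 0.0006], "turn": [0, 0, 0]}'|grep -E "tool|ft"; python3 -m pendant '{"finger_gap": [0.3, 0.3, 0.3], "x": [0, 0, 0], "y": [0, 0, 0], "z": [0.0003, 0.0006, 0.0006], "turn": [0, 0, 0]}'|grep -E "tool|ft|gap"; python3 ft.py
```

```text
tool_pos: [0.5417, 0.2886, 0.18]
ft_force: [-0.2, -0.1, 3.0]
tool_pos: [0.5419, 0.2887, 0.18]
ft_force: [-1.5, -1.3, 6.6]
finger_gap: 0.47
[0.5419 0.2887 0.18  ] tool axes f [-0.23 -1.8  -5.87] m [ 0.345 -0.098  0.076] top z {-0.028: np.float64(0.1771), -0.06: np.float64(0.1771), -0.072: np.float64(0.1771), -0.1: np.float64(0.1765)}
```

The plate stops at home: top at 0.177 m all along, about 6 N. I'll relieve the press, open and lift off.

```bash
python3 -m pendant '{"finger_gap": [0.3, 0.3, 0.44, 0.48, 0.5, 0.52, 0.56, 0.62, 0.7, 0.7], "x": [0, 0, 0, 0, 0, 0, 0, 0, 0, 0], "y": [0, 0, 0, 0, 0, 0, 0, 0, 0, 0], "z": [-0.0006, -0.0006, -0.0006, -0.0006, -0.0006, -0.0006, -0.0006, -0.0006, -0.0006, -0.0006], "turn": [0, 0, 0, 0, 0, 0, 0, 0, 0, 0]}'  5; python3 ft.py
```

```text
t: 33.65
tool_pos: [0.5414, 0.2885, 0.1795]
eef_rot: [[-0.183, 0.983, -0.0], [0.983, 0.183, -0.0], [-0.0, -0.0, -1.0]]
ft_force: [-0.6, 0.3, -0.2]
finger_gap: 0.695
gripper_force: 0.0
[0.5415 0.2886 0.1796] tool axes f [0.27 0.5  0.35] m [ 0.067 -0.046 -0.005] top z {-0.028: np.float64(0.1769), -0.06: np.float64(0.177), -0.072: np.float64(0.1792), -0.1: np.float64(0.1773)}
```

```bash
python3 -m pendant '{"finger_gap": [0.7, 0.7, 0.7, 0.7, 0.7, 0.7, 0.7, 0.7, 0.7, 0.7, 0.7, 0.7], "x": [0, 0, 0, 0, 0, 0.03, 0.08, 0.13, 0.18, 0.2, 0.2, 0.2], "y": [0, 0, 0, 0, 0, 0, 0, 0, 0, 0, 0, 0], "z": [-0.003, -0.01, -0.03, -0.06, -0.1, -0.12, -0.12, -0.12, -0.12, -0.12, -0.12, -0.12], "turn": [0, 0, 0, 0, 0, 0, 0, 0, 0, 0, 0, 0]}'|grep -E "t:|tool|ft"
python3 - <<'E'
from plant import *
from h import *
T=camera("top");S=camera("side")
print(blobs(T,215,255,(85,140,175,200),.177));print(blobs(S,205,255,(185,100,250,150),.177))
for n,C in(("T",T),("S",S)):
    K=C["camera_matrix"];E=C["extrinsics"];X=np.array([-.187,.982,0]);Y=np.array([.982,.187,0]);r=[]
    for d in(-.055,-.03,-.02,.02,.03,.055):
        o=[]
        for e in(-.016,-.012,.012,.016):
            q=np.array([.549,.2465,.177])+d*X+e*Y;u,v=proj(C,q)[0].round().astype(int);o.append((E[:3,:3]@(np.linalg.inv(K)@[u,v,1]*C["z_map"][v,u])+E[:3,3])[2])
        r.append(np.median(o).round(4))
    print(n,r)
g=cv2.cvtColor(T["pixels"],cv2.COLOR_RGB2GRAY);print(g[160:170,136:149]);print(g[168:178,97:109])
E
```

```text
t: 35.05
tool_pos: [0.5048, 0.4851, 0.2998]
eef_rot: [[-0.184, 0.983, 0.0], [0.983, 0.184, -0.001], [-0.001, 0.0, -1.0]]
ft_force: [0.2, -0.5, 0.2]
[(array([0.5484, 0.2454]), array([0.0425, 0.1208]), 1.7576, array([124.3, 169.6]))]
[(array([0.548, 0.251]), array([0.0437, 0.1248]), 1.7627, array([215., 125.]))]
T [np.float64(0.1763), np.float64(0.1762), np.float64(0.179), np.float64(0.1776), np.float64(0.1778), np.float64(0.1783)]
S [np.float64(0.178), np.float64(0.1767), np.float64(0.1783), np.float64(0.1786), np.float64(0.1754), np.float64(0.1792)]
[[233 234 234 235 234 235 235 235 234 235 234 235 236]
 [234 234 234 234 234 234 234 234 234 234 234 234 235]
 [234 234 234 233 233 234 234 234 233 233 235 236 236]
 [233 233 233 233 233 234 237 236 226 222 230 235 236]
 [233 233 233 233 234 234 237 237 221 187 197 227 236]
 [233 234 234 233 234 233 230 228 205 151 157 219 236]
 [233 233 234 234 235 232 210 170 143 114 151 219 235]
 [234 234 235 235 235 233 208 160 135 132 177 224 235]
 [234 234 234 234 234 234 229 223 219 209 216 229 234]
 [233 233 233 233 233 233 234 234 234 232 232 233 235]]
[[205 228 233 233 233 233 233 234 234 234 234 233]
 [213 229 234 234 234 234 233 233 234 233 232 232]
 [212 229 234 234 233 233 232 231 230 231 232 232]
 [200 225 232 232 231 232 231 224 216 223 231 232]
 [191 221 231 231 232 234 235 220 182 188 222 232]
 [197 221 232 234 233 232 230 204 147 138 197 229]
 [191 215 230 234 232 221 194 148 104 115 188 228]
 [185 199 224 233 234 228 204 156 132 156 213 231]
 [196 199 222 233 234 234 229 222 220 224 230 233]
 [212 209 225 233 234 234 233 233 233 234 233 232]]
```

Run:
```python
from plant import *
from h import *
for n in("top","side"):
  res=[]
  for c0 in(dict(np.load(f"/tmp/{n}0.npz")),)+tuple(camera(n) for _ in range(4)):
    K=c0["camera_matrix"];E=c0["extrinsics"];z=c0["z_map"];P=[]
    for d in np.arange(-.056,.057,.004):
        if min(abs(d),abs(d-.045),abs(d+.045))<.011:continue
        for e in np.arange(-.014,.015,.004):
            q=np.array([.5487-.187*d+.982*e,.2465+.982*d+.187*e,.176]);u,v=proj(c0,q)[0].round().astype(int)
            P.append((d,e,(E[:3,:3]@(np.linalg.inv(K)@[u,v,1]*z[v,u])+E[:3,3])[2]))
    P=np.array(P);k=abs(P[:,2]-np.median(P[:,2]))<.005;P=P[k];A=np.c_[P[:,:2],np.ones(len(P))];res.append(np.linalg.lstsq(A,P[:,2],rcond=None)[0])
  print(n,"slope along, across, z: bare seat",res[0].round(4),"plate",np.mean(res[1:],0).round(4))
```

```text
top slope along, across, z: bare seat [ 0.0009 -0.0002  0.1742] plate [0.0035 0.0063 0.1769]
side slope along, across, z: bare seat [ 0.0174 -0.0252  0.1758] plate [-1.000e-04  1.020e-02  1.774e-01]
```

The plate sits about 2 mm above where the bare seat measured, with no slope worth noting, and both pins show through its holes. I'll hand it in.

```bash
python3 -c "
from plant import *
print(job_done())"
```

```text
the job is handed in; nothing more can be done
None
```

I handed the job in at about 36 s: the cover plate is over both guide pins and measures flat and home on the valve body, the gripper is clear, and the highest force I read on the plate was about 7 N.

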